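# Square a figure base in the corner and set the fallen bears on it

## Robot

A 6-joint arm with a two-finger parallel gripper is mounted at the origin on the work surface. World frame = base frame: x ahead of the robot, y to its left, z up, the work surface at z = 0. Lengths are in mm, angles in degrees, forces in N, time in s.
With the tool pointing down it reaches from about 350 to 850 mm from the base axis. Payload 8.1 kg.
Tool frame: the origin (TCP) lies midway between the tips of the shut fingers; the grasp point (between the pads) lies 19 mm behind it; y points along the fingers, x is the direction in which the jaws open and shut, and the axes are right-handed (so a half turn about y gives the same grasp; the last joint's range is limited). The gripper opens to 85 mm and grips with 20 to 120 N. Pads are 22 mm wide; open, the fingers measure 114 mm over their backs; the gripper's body (76 mm by 85 mm) begins 54 mm behind the grasp point. The pads swing forward as they close: fully open they stand 13 mm farther back than shut.
Start: joints at [70.68, 7.471, 85.268, -0, 87.261, -4.893], TCP at [149.466, 581.09, 231.292] pointing down, gripper open.
Joint ranges: [-169.43, 169.43], [-51.17, 129.36], [1.28, 143.12], [-76.62, 256.62], [0, 156.53], [-152.29, 152.29]. Speed limits (degrees/s): [136.94, 136.94, 159.86, 180, 180, 180].

## Interface

Orientations are given as [roll, pitch, yaw] about the fixed x, y, z axes, in that order (R = Rz(yaw) Ry(pitch) Rx(roll)).
In Python, from bench import r gives the robot as it stands.
- The arm moves only by the tool move_arm, never from a script. Its arguments are lists of equal length, an entry for each row: "linear": the shift along the tool's x, y, z normalised to -1 to 1, where 1 is 300 mm, a list of three; "twist": the turn, a rotation vector about the tool's x, y, z normalised to -1 to 1, where 1 is pi/2 rad, a list of three; "hand": the opening, from -1 (shut) to 1 (fully open). A call has 1 to 12 rows; each row is the pose to reach, as a shift and turn from the pose measured when the call began, along the tool's axes at that moment; what a row does not reach only later rows make up. A row lasts 1/12 s, in which the tool goes at most 41.7 mm and 7.16 degrees, less where a joint would pass 70% of its speed; a pose out of reach is approached as far as the arm can. A call with a number of a shift or a turn outside -1 to 1 is refused whole. A call with a gripper value outside its range is refused whole. The fingers move at their own pace and stop on an object; "force" is the grip in N (left out, the last holds). Time passes only in rows, so rows that repeat a pose let the fingers close. It gives the time, the measured TCP pose, the force and the opening at its end, in the units of the state.
- r.sense(): the state, without advancing time (a new reading comes with each control period).
- r.snapshot(name): name is "scene" or "top" or "wrist"; returns a dict with "frame" (480x640x3 uint8, red, green, blue), "range_z" (480x640 float32, mm along the optical axis (not along the pixel's ray), 0 where there is no reading), "intrinsics" (3x3 intrinsics, pixels), "R" (3x3) and "t" (3): a world point X has camera coordinates R X + t; the wrist camera has in their place "hand_eye" (4x4, takes a point from camera to tool coordinates, whose origin is the TCP and whose axes are the tool frame's). Camera axes: x right, y down, z forward; pixel columns grow to the right and rows downward; lengths in mm; the calibration is good to about 2 mm. A picture is of the moment at which its call begins: read the wrist's pose just before it.
- r.hand_in(): hands the job in, once; it reports no verdict.
The state is a dict: "time": time; "joint_pos": joint angles; "qd": joint speeds; "joint_efforts": joint torques, N m; "tool_pos": TCP position; "tcp_rot": TCP orientation; "ft_force": force on the tool from outside, world axes, zero at the start; "wrist_torque": the same for the moment, N m; "finger_gap": finger opening in mm.
Only numpy, scipy, OpenCV 4.12 (cv2) and the standard library are available. Lean on these libraries where they do the work, as an engineer would, in place of code of your own. Each camera call takes 0.05 s, during which the arm holds its last target. There are 200 camera calls.

## Task

In the bins find the slate base whose shape matches the sample on the paper card and lay it flat on the squaring board; then, with the spatula in hand, nudge it home into the corner until its long side touches the long fence and its square end touches the short fence. Only then stand every toppled bear upright on that base, and lay the spatula back on its mat. Leave the base tight in the corner, the other bases in their bins, and the samples and everything else on the bench undisturbed.

Things in the scene. Friction and masses are not known exactly. Their poses are not given: they have to be found in the camera images.
- board: (Sizes in mm.) Plywood squaring board fixed to the bench, 170 (x) by 210 (y), 12 thick, origin under its centre. Two aluminium fences 15 wide stand 12 above its top: the long one (210) along the +x edge, the short one (155) along the +y edge. They meet in a square corner. The other two sides are open.
- corner (a point): (Sizes in mm.) The square inner corner of the board, where the two fences' inner faces meet, at the height of the board's top (12 above the bench). Axes are the board's: the long fence's face is the plane x = 0, the short fence's face the plane y = 0; the board's free top lies at negative x (155 deep) and negative y (195 long).
- bins: (Sizes in mm.) White parts tray fixed to the bench, 156 (x) by 282 (y) by 22 high, walls 3, inner floor 3 above the bench, origin under its centre. Two dividers across y make three bins side by side, centres at y = -93, 0 and +93; each holds one slate base lying flat, lengthways along the tray's x with its shaped end to +x.
- card: (Sizes in mm.) White paper job card, 190 by 130, flat on the bench between the bins and the robot; the sample to be matched lies on its middle (origin at its centre).
- mat: (Sizes in mm.) Grey felt tool mat fixed on the bench, 190 (x) by 90 (y) by 2 thick, origin under its centre; the spatula lies on it.
- spatula_mid (a point): (Sizes in mm.) Middle of the handle of the flat spatula (70 g): wooden handle 100 long, 18 wide, 14 thick, this point half-way up it. The steel blade, 36 wide and 4 thick, is cranked low and reaches along +x from the handle's end to a straight square edge 100 from this point; blade mid-plane 4 below this point, handle's underside 7 below it. z is up as it lies.
- round_mid (a point): (Sizes in mm.) Slate base, dark grey, 10 thick, about 140 g: the round-ended base: its shaped end is a half circle of radius 20. The rest is a rectangle 108 long (x) and 40 wide (y) with a square end at -x; the shaped end adds 20 at +x. This point is the centre of the 108 by 40 rectangle, half-way up.
- point_mid (a point): (Sizes in mm.) Slate base, dark grey, 10 thick, about 140 g: the pointed base: its shaped end is a right-angled gable point. The rest is a rectangle 108 long (x) and 40 wide (y) with a square end at -x; the shaped end adds 20 at +x. This point is the centre of the 108 by 40 rectangle, half-way up.
- notch_mid (a point): (Sizes in mm.) Slate base, dark grey, 10 thick, about 140 g: the notched base: its shaped end is square with a notch 18 wide and 20 deep cut into the middle. The rest is a rectangle 108 long (x) and 40 wide (y) with a square end at -x; the shaped end adds 20 at +x. This point is the centre of the 108 by 40 rectangle, half-way up.
- sample_round: (Sizes in mm.) Sample base of the same size and shape as the round-ended one in the bins (origin under the centre of the 108 by 40 rectangle). Loose, to be left where it lies. One sample lies on the card: that is the one to match; the other two lie at the far side of the bench and do not count.
- sample_point: (Sizes in mm.) Sample base of the same size and shape as the pointed one in the bins (origin under the centre of the 108 by 40 rectangle). Loose, to be left where it lies. One sample lies on the card: that is the one to match; the other two lie at the far side of the bench and do not count.
- sample_notch: (Sizes in mm.) Sample base of the same size and shape as the notched one in the bins (origin under the centre of the 108 by 40 rectangle). Loose, to be left where it lies. One sample lies on the card: that is the one to match; the other two lie at the far side of the bench and do not count.
- bear1_mid (a point): (Sizes in mm.) Off-white resin bear figure (50 g), 66 tall, lying toppled on its back on the open bench left (+y) of the board at the start, head roughly to +y; it may be absent. +z runs from foot to head, +x is the face. Square foot plate 28 by 28 by 5, torso a 24 by 24 upright block from 13 to 42 above the sole, round head of radius 14 centred 52 above the sole. This point is on its axis, 33 above the sole.
- bear2_mid (a point): (Sizes in mm.) Off-white resin bear figure (50 g), 66 tall, lying toppled on its back on the open bench left (+y) of the board at the start, head roughly to +y; it may be absent. +z runs from foot to head, +x is the face. Square foot plate 28 by 28 by 5, torso a 24 by 24 upright block from 13 to 42 above the sole, round head of radius 14 centred 52 above the sole. This point is on its axis, 33 above the sole.
- bear3_mid (a point): (Sizes in mm.) Off-white resin bear figure (50 g), 66 tall, lying toppled on its back on the open bench left (+y) of the board at the start, head roughly to +y; it may be absent. +z runs from foot to head, +x is the face. Square foot plate 28 by 28 by 5, torso a 24 by 24 upright block from 13 to 42 above the sole, round head of radius 14 centred 52 above the sole. This point is on its axis, 33 above the sole.
- tub: Lidded clay tub, 124 across and 67 high, a bystander (origin under its centre).
- brush_cup: Cup of brushes, 66 across and 150 high, a bystander (origin under its centre).
- flask: Green drinking bottle, 68 across and 200 high, a bystander (origin under its centre).
Mind the look-alikes: they are no part of the job. What is shaped like the sample_point but green or turquoise is not meant.

How it is judged (in metres and radians):
On the way, in this order (a step that is already met when the one before it is completed fails the run):
1. the base that matches the sample lies flat on the squaring board, let go (((horizontal distance between sample_round and card below 0.06 m and x of round_mid in the frame of corner between -0.14 and -0.01 m and y of round_mid in the frame of corner between -0.16 and -0.04 m and angle between base_round's own z axis and vertical below 0.05 rad and z of round_mid in the frame of corner between 0.002 and 0.008 m and contact force between the fingers and base_round below 0.1 N) or (horizontal distance between sample_point and card below 0.06 m and x of point_mid in the frame of corner between -0.14 and -0.01 m and y of point_mid in the frame of corner between -0.16 and -0.04 m and angle between base_point's own z axis and vertical below 0.05 rad and z of point_mid in the frame of corner between 0.002 and 0.008 m and contact force between the fingers and base_point below 0.1 N) or (horizontal distance between sample_notch and card below 0.06 m and x of notch_mid in the frame of corner between -0.14 and -0.01 m and y of notch_mid in the frame of corner between -0.16 and -0.04 m and angle between base_notch's own z axis and vertical below 0.05 rad and z of notch_mid in the frame of corner between 0.002 and 0.008 m and contact force between the fingers and base_notch below 0.1 N))), for 0.2 s.
2. the spatula, held in the fingers, touches the matching base while the base is home against both fences, no bear yet up on it (((horizontal distance between sample_round and card below 0.06 m and x of round_mid in the frame of corner between -0.0225 and -0.017 m and y of round_mid in the frame of corner between -0.0565 and -0.051 m and angle between the x axis of base_round and the y axis of board, either way round below 0.035 rad and angle between base_round's own z axis and vertical below 0.05 rad and z of round_mid in the frame of corner below 0.008 m and contact force between spatula and base_round above 0.1 N) or (horizontal distance between sample_point and card below 0.06 m and x of point_mid in the frame of corner between -0.0225 and -0.017 m and y of point_mid in the frame of corner between -0.0565 and -0.051 m and angle between the x axis of base_point and the y axis of board, either way round below 0.035 rad and angle between base_point's own z axis and vertical below 0.05 rad and z of point_mid in the frame of corner below 0.008 m and contact force between spatula and base_point above 0.1 N) or (horizontal distance between sample_notch and card below 0.06 m and x of notch_mid in the frame of corner between -0.0225 and -0.017 m and y of notch_mid in the frame of corner between -0.0565 and -0.051 m and angle between the x axis of base_notch and the y axis of board, either way round below 0.035 rad and angle between base_notch's own z axis and vertical below 0.05 rad and z of notch_mid in the frame of corner below 0.008 m and contact force between spatula and base_notch above 0.1 N)) and contact force between the fingers and spatula above 0.5 N and height (world z) of each of bear1_mid, bear2_mid, bear3_mid below 0.045 m), for 0.1 s.
At the end, for the whole second after the job is handed in: Matching base flat, within 2.5 mm of both fences and 0.035 rad of square; every bear present stands on it within 0.1 rad of upright, its axis over the base, at rest; spatula at rest with its handle's middle over the mat; the other bases in the bins; the sample on the card (((horizontal distance between sample_round and card below 0.06 m and x of round_mid in the frame of corner between -0.0225 and -0.017 m and y of round_mid in the frame of corner between -0.0565 and -0.051 m and angle between the x axis of base_round and the y axis of board, either way round below 0.035 rad and angle between base_round's own z axis and vertical below 0.05 rad and z of round_mid in the frame of corner below 0.008 m and (angle between bear1_mid's own z axis and vertical below 0.1 rad and z of bear1_mid in the frame of base_round between 0.04 and 0.046 m and y of bear1_mid in the frame of base_round between -0.02 and 0.02 m and x of bear1_mid in the frame of base_round between -0.054 and 0.074 m and linear speed of bear1 below 0.02 m/s and angular speed of bear1 below 0.2 rad/s) and (angle between bear2_mid's own z axis and vertical below 0.1 rad and z of bear2_mid in the frame of base_round between 0.04 and 0.046 m and y of bear2_mid in the frame of base_round between -0.02 and 0.02 m and x of bear2_mid in the frame of base_round between -0.054 and 0.074 m and linear speed of bear2 below 0.02 m/s and angular speed of bear2 below 0.2 rad/s) and (angle between bear3_mid's own z axis and vertical below 0.1 rad and z of bear3_mid in the frame of base_round between 0.04 and 0.046 m and y of bear3_mid in the frame of base_round between -0.02 and 0.02 m and x of bear3_mid in the frame of base_round between -0.054 and 0.074 m and linear speed of bear3 below 0.02 m/s and angular speed of bear3 below 0.2 rad/s)) or (not (horizontal distance between sample_round and card below 0.06 m) and x of round_mid in the frame of bins between -0.075 and 0.075 m and y of round_mid in the frame of bins between -0.141 and 0.141 m and height (world z) of round_mid below 0.02 m)) and ((horizontal distance between sample_point and card below 0.06 m and x of point_mid in the frame of corner between -0.0225 and -0.017 m and y of point_mid in the frame of corner between -0.0565 and -0.051 m and angle between the x axis of base_point and the y axis of board, either way round below 0.035 rad and angle between base_point's own z axis and vertical below 0.05 rad and z of point_mid in the frame of corner below 0.008 m and (angle between bear1_mid's own z axis and vertical below 0.1 rad and z of bear1_mid in the frame of base_point between 0.04 and 0.046 m and y of bear1_mid in the frame of base_point between -0.02 and 0.02 m and x of bear1_mid in the frame of base_point between -0.054 and 0.074 m and linear speed of bear1 below 0.02 m/s and angular speed of bear1 below 0.2 rad/s) and (angle between bear2_mid's own z axis and vertical below 0.1 rad and z of bear2_mid in the frame of base_point between 0.04 and 0.046 m and y of bear2_mid in the frame of base_point between -0.02 and 0.02 m and x of bear2_mid in the frame of base_point between -0.054 and 0.074 m and linear speed of bear2 below 0.02 m/s and angular speed of bear2 below 0.2 rad/s) and (angle between bear3_mid's own z axis and vertical below 0.1 rad and z of bear3_mid in the frame of base_point between 0.04 and 0.046 m and y of bear3_mid in the frame of base_point between -0.02 and 0.02 m and x of bear3_mid in the frame of base_point between -0.054 and 0.074 m and linear speed of bear3 below 0.02 m/s and angular speed of bear3 below 0.2 rad/s)) or (not (horizontal distance between sample_point and card below 0.06 m) and x of point_mid in the frame of bins between -0.075 and 0.075 m and y of point_mid in the frame of bins between -0.141 and 0.141 m and height (world z) of point_mid below 0.02 m)) and ((horizontal distance between sample_notch and card below 0.06 m and x of notch_mid in the frame of corner between -0.0225 and -0.017 m and y of notch_mid in the frame of corner between -0.0565 and -0.051 m and angle between the x axis of base_notch and the y axis of board, either way round below 0.035 rad and angle between base_notch's own z axis and vertical below 0.05 rad and z of notch_mid in the frame of corner below 0.008 m and (angle between bear1_mid's own z axis and vertical below 0.1 rad and z of bear1_mid in the frame of base_notch between 0.04 and 0.046 m and y of bear1_mid in the frame of base_notch between -0.02 and 0.02 m and x of bear1_mid in the frame of base_notch between -0.054 and 0.074 m and linear speed of bear1 below 0.02 m/s and angular speed of bear1 below 0.2 rad/s) and (angle between bear2_mid's own z axis and vertical below 0.1 rad and z of bear2_mid in the frame of base_notch between 0.04 and 0.046 m and y of bear2_mid in the frame of base_notch between -0.02 and 0.02 m and x of bear2_mid in the frame of base_notch between -0.054 and 0.074 m and linear speed of bear2 below 0.02 m/s and angular speed of bear2 below 0.2 rad/s) and (angle between bear3_mid's own z axis and vertical below 0.1 rad and z of bear3_mid in the frame of base_notch between 0.04 and 0.046 m and y of bear3_mid in the frame of base_notch between -0.02 and 0.02 m and x of bear3_mid in the frame of base_notch between -0.054 and 0.074 m and linear speed of bear3 below 0.02 m/s and angular speed of bear3 below 0.2 rad/s)) or (not (horizontal distance between sample_notch and card below 0.06 m) and x of notch_mid in the frame of bins between -0.075 and 0.075 m and y of notch_mid in the frame of bins between -0.141 and 0.141 m and height (world z) of notch_mid below 0.02 m)) and horizontal distance between any of sample_round, sample_point, sample_notch and card below 0.06 m and x of spatula_mid in the frame of mat between -0.095 and 0.095 m and y of spatula_mid in the frame of mat between -0.045 and 0.045 m and height (world z) of spatula_mid below 0.016 m and linear speed of spatula below 0.02 m/s); the robot touches nothing.
It fails at once if a sample or a bystander (tub, brush cup, bottle) is moved more than 30 mm (distance of any of sample_round, sample_point, sample_notch, tub, brush_cup, flask from where it was at the start of the episode above 0.03 m).
Of bear1, bear2, bear3 only 2 to 3 are there at a start; the rules pass over those that are not, and their reading is None.
At some moment in a run one of bear1, bear2, bear3, spatula may be knocked a few centimetres aside while the robot is not near it.
Once in a run the grip may slacken for a moment while it holds something.
It also fails if it takes over 210 s, if anything falls off the work surface, if the arm or the gripper's body presses on something with over 40 N, if the wrist force passes 120 N, or if a joint passes its speed limit or range.

## Working session

There is one attempt and no reset: what is moved stays moved. The work goes in short steps, Python scripts to look and compute and a tool call to move; the robot and the scene stay as the last step left them, time stands still between calls to the robot, and variables do not carry over. Pictures are saved under pics/ and viewed, on a budget of 14 in all, crops included, one or two more only if the job needs it, and the job is handed in when it is done.

Besides the shell and the picture viewer there is one more tool, called after "Call:" as name(argument=value, ...), one argument or row to a line, values as JSON. move_arm: Moves the arm, as the interface text tells. Scaled input: -1 to 1 covers 300 mm each way for a shift and pi/2 rad each way for a turn. Its arguments: {"type":"object","properties":{"linear":{"type":"array","items":{"type":"array","items":{"type":"number","minimum":-1,"maximum":1}}},"twist":{"type":"array","items":{"type":"array","items":{"type":"number","minimum":-1,"maximum":1}}},"hand":{"type":"array","items":{"type":"number"}},"force":{"type":"number"}},"required":["linear","twist","hand"]}

```bash
ls; mkdir -p pics
python3 - <<'E'
from bench import r
import cv2,numpy as np
print(r.sense())
a=r.snapshot("scene");b=r.snapshot("top")
for n,s in(("scene",a),("top",b)):
    cv2.imwrite(f"pics/{n}0.png",s["frame"][...,::-1]); np.savez(f"{n}0.npz",**s)
    print(n,s["intrinsics"].tolist(),s["R"].tolist(),s["t"].tolist())
E
```

```text
pics
{'time': 0.0, 'joint_pos': array([ 7.06788659e+01,  7.51296427e+00,  8.53296909e+01, -1.19865503e-03,
        8.72630457e+01, -4.89377773e+00]), 'qd': array([-0.06065737, -0.05870392, -0.03325187, -0.03010418, -0.04396695,
        0.09211594]), 'joint_efforts': array([-1.55294006e-04, -5.69401109e+01, -5.00539327e+01, -2.14433735e-04,
        1.50309806e-02,  1.81267630e-06]), 'tool_pos': array([149.29882655, 580.55095548, 230.26285363]), 'tcp_rot': array([-89.99217561,   0.10541761,  75.5727092 ]), 'ft_force': array([ 0.69631558,  0.40859955, -0.14803186]), 'wrist_torque': array([ 0.04605218,  0.03981904, -0.00677364]), 'finger_gap': 85.07488912809357}
scene [[557.7625736130844, 0.0, 318.0016947804577], [0.0, 557.7625736130844, 244.04797542813768], [0.0, 0.0, 1.0]] [[-0.6750508875927506, 0.7376311737777906, 0.014371869448278668], [0.6234053194645578, 0.5807171881316983, -0.5235774585213789], [-0.3945530469069175, -0.3444819282337063, -0.8518568508246293]] [366.55497818900744, -305.0547472819655, 1972.057974838062]
top [[450.71260611908247, 0.0, 315.1563405808608], [0.0, 450.71260611908247, 236.42205173815665], [0.0, 0.0, 1.0]] [[-0.024163117607760735, -0.9995160801879602, -0.019589517430731427], [-0.9844487826573391, 0.02720033921154682, -0.17355326522788267], [0.17400212088350106, 0.015091288628616058, -0.9846296333828122]] [10.263834869587953, 520.8625122677608, 1354.674887878004]
```

View pics/top0.png

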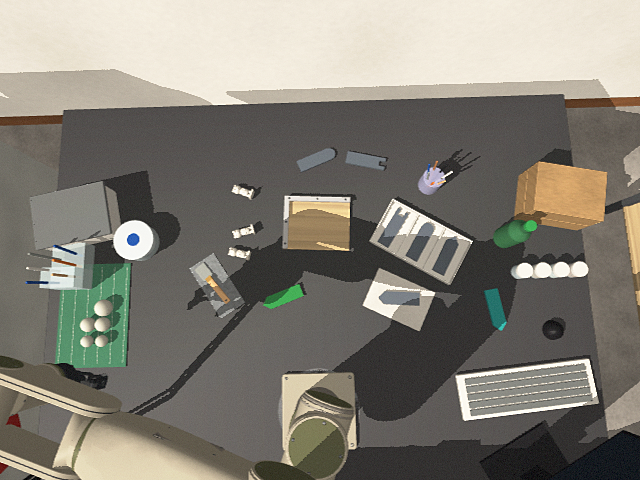

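View pics/scene0.png

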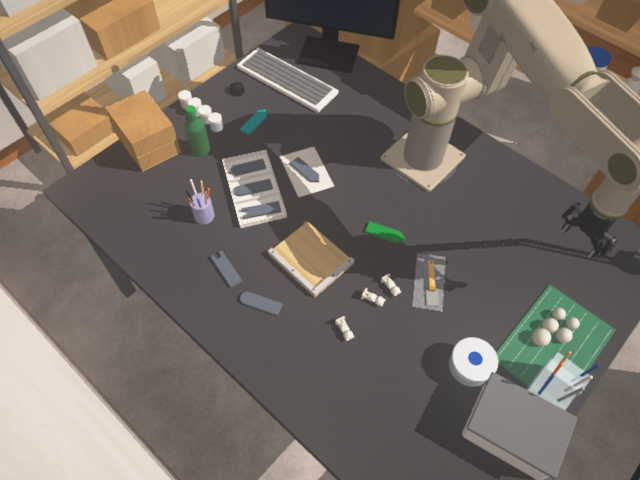

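The top view shows the board near (318,222), the bins near (421,240) and the card near (402,298) with the pointed sample on it. Three bears lie at (243,190), (243,232) and (240,252), and the mat with the spatula is near (216,286). The two far samples, round and notched, are at (317,159) and (366,160).

```bash
cat > h.py <<'E'
import numpy as np,cv2
from scipy.spatial.transform import Rotation as Ro
from bench import r
def load(n):
    d=np.load(n+".npz"); return {k:d[k] for k in d.files}
def cam(s):
    """camera centre, camera->world rotation"""
    if "R" in s: return -s["R"].T@s["t"], s["R"].T
    T=s["P"]@s["hand_eye"]; return T[:3,3],T[:3,:3]
def pose(st=None):
    st=st or r.sense(); T=np.eye(4)
    T[:3,:3]=Ro.from_euler("xyz",st["tcp_rot"],degrees=True).as_matrix(); T[:3,3]=st["tool_pos"]; return T
def shot(name,tag):
    P=pose(); s=dict(r.snapshot(name))
    if name=="wrist": s["P"]=P
    np.savez(tag+".npz",**s); cv2.imwrite(f"pics/{tag}.png",s["frame"][...,::-1]); return s
def w(s,uv,z):
    """pixels -> world on plane z"""
    c,R=cam(s); uv=np.atleast_2d(np.asarray(uv,float))
    d=np.c_[uv,np.ones(len(uv))]@np.linalg.inv(s["intrinsics"]).T@R.T
    return c+d*((z-c[2])/d[:,2])[:,None]
def pix(s,X):
    c,R=cam(s); p=(np.atleast_2d(X)-c)@R@s["intrinsics"].T; return p[:,:2]/p[:,2:]
def depthpts(s):
    c,R=cam(s); H,W=s["range_z"].shape; u,v=np.meshgrid(np.arange(W),np.arange(H))
    q=np.stack([u,v,np.ones_like(u)],-1)@np.linalg.inv(s["intrinsics"]).T*s["range_z"][...,None]
    return q@R.T+c
def go(pos,yaw,P=None,rot=None):
    """numbers of the move to world pos, tool down with jaw axis at yaw (deg)"""
    P=pose() if P is None else P
    R=Ro.from_euler("xyz",[-90,0,yaw],degrees=True).as_matrix() if rot is None else rot
    l=P[:3,:3].T@(np.asarray(pos,float)-P[:3,3])/300
    t=Ro.from_matrix(P[:3,:3].T@R).as_rotvec()/(np.pi/2)
    T=np.eye(4);T[:3,:3]=R;T[:3,3]=pos
    print("lin",np.round(l,4).tolist(),"tw",np.round(t,4).tolist()); return T
E
python3 - <<'E'
from h import *
t=load("top0")
P=depthpts(t)
def show(n,pts,z): print(n,np.round(w(t,pts,z)[:,:2]).tolist())
show("board",[(284,195),(352,197),(350,250),(282,248)],12)
show("tray",[(399,198),(474,241),(445,286),(370,240)],22)
show("card",[(384,269),(436,293),(417,331),(362,307)],0)
show("sample",[(379,297),(420,299)],10)
show("bears",[(243,190),(243,232),(240,252)],15)
show("mat",[(189,263),(216,253),(244,307),(214,318)],2); show("spat",[(204,272),(226,302)],9)
for u,v in[(243,190),(318,215),(420,240),(402,297),(216,286)]: print(np.round(P[v,u]))
s=shot("wrist","w0"); print(s["hand_eye"].round(3).tolist(), s["intrinsics"].round(1).tolist())
E
```

```text
board [[666.0, 95.0], [653.0, -125.0], [480.0, -112.0], [493.0, 103.0]]
tray [[642.0, -274.0], [497.0, -500.0], [359.0, -399.0], [509.0, -175.0]]
card [[419.0, -217.0], [339.0, -376.0], [224.0, -309.0], [302.0, -143.0]]
sample [[331.0, -196.0], [322.0, -323.0]]
bears [[686.0, 228.0], [547.0, 227.0], [483.0, 236.0]]
mat [[454.0, 402.0], [484.0, 316.0], [311.0, 225.0], [279.0, 319.0]]
spat [[423.0, 351.0], [327.0, 281.0]]
[683. 226.  26.]
[597. -13.  10.]
[ 506. -333.   15.]
[ 329. -267.   13.]
[378. 312.  12.]
[[1.0, -0.001, -0.001, 0.438], [0.001, -0.326, 0.946, -142.95], [-0.001, -0.946, -0.326, 84.116], [0.0, 0.0, 0.0, 1.0]] [[391.6, 0.0, 318.5], [0.0, 391.6, 242.3], [0.0, 0.0, 1.0]]
```

View pics/w0.png

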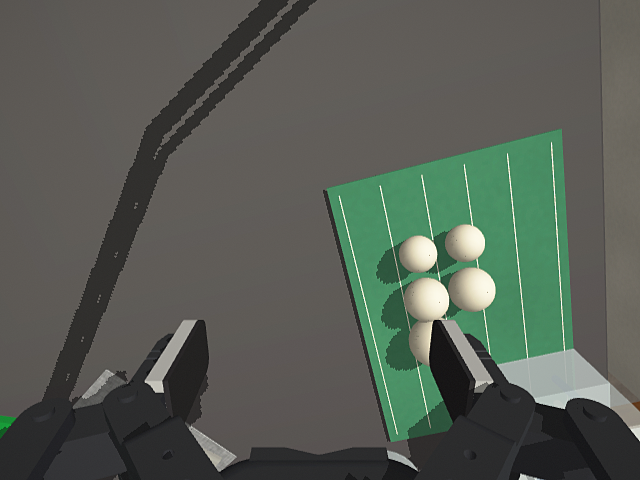

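The wrist view shows the egg mat and shut-finger geometry near row 321, with nothing of the job in view. The sample on the card is the pointed one. I go to look from closer by, first over the bears, mat and board.

Run:
```python
from h import *
T=go([315,370,300],68); T=go([480,150,330],60,T); T=go([470,-80,330],57,T);go([446,-296,300],54,T)
```

```text
lin [-0.5429, -0.2311, -0.7098] tw [-0.0, 0.0841, -0.0009]
lin [-0.4739, -0.1, -0.7847] tw [-0.0, 0.0889, 0.0]
lin [-0.6806, -0.0, -0.3545] tw [0.0, 0.0333, -0.0]
lin [-0.6474, 0.1, -0.325] tw [-0.0, 0.0333, -0.0]
```

Call:
move_arm(
  linear=[
    [-0.54,-0.23,-0.71],
    [-0.54,-0.23,-0.71],
    [-0.54,-0.23,-0.71],
    [-0.54,-0.23,-0.71],
    [-0.54,-0.23,-0.71],
    [-0.54,-0.23,-0.71],
    [-0.54,-0.23,-0.71],
    [-0.54,-0.23,-0.71],
  ],
  twist=[
    [0,0.084,0],
    [0,0.084,0],
    [0,0.084,0],
    [0,0.084,0],
    [0,0.084,0],
    [0,0.084,0],
    [0,0.084,0],
    [0,0.084,0],
  ],
  hand=[-0.2,-0.2,-0.2,-0.2,-0.2,-0.2,-0.2,-0.2],
)

```text
time: 0.82
tool_pos: [318.5, 367.8, 301.6]
tcp_rot: [-90.2, -0.0, 67.8]
ft_force: [0.5, -0.3, -0.4]
finger_gap: 33.9
```

Call:
move_arm(
  linear=[
    [-0.474,-0.1,-0.785],
    [-0.474,-0.1,-0.785],
    [-0.474,-0.1,-0.785],
    [-0.474,-0.1,-0.785],
    [-0.474,-0.1,-0.785],
    [-0.474,-0.1,-0.785],
    [-0.474,-0.1,-0.785],
    [-0.474,-0.1,-0.785],
    [-0.474,-0.1,-0.785],
    [-0.474,-0.1,-0.785],
  ],
  twist=[
    [0,0.089,0],
    [0,0.089,0],
    [0,0.089,0],
    [0,0.089,0],
    [0,0.089,0],
    [0,0.089,0],
    [0,0.089,0],
    [0,0.089,0],
    [0,0.089,0],
    [0,0.089,0],
  ],
  hand=[-0.2,-0.2,-0.2,-0.2,-0.2,-0.2,-0.2,-0.2,-0.2,-0.2],
)

```text
time: 1.65
tool_pos: [482.2, 147.4, 331.6]
tcp_rot: [-90.1, -0.0, 59.7]
ft_force: [0.2, -0.1, -0.7]
finger_gap: 34.2
```

Run:
```python
from h import *
s=shot("wrist","w1"); print(s["P"].round(2).tolist())
```

```text
[[0.5, 0.0, -0.86, 482.24], [0.86, -0.0, 0.5, 147.38], [0.0, -1.0, -0.0, 331.65], [0.0, 0.0, 0.0, 1.0]]
```

View pics/w1.png

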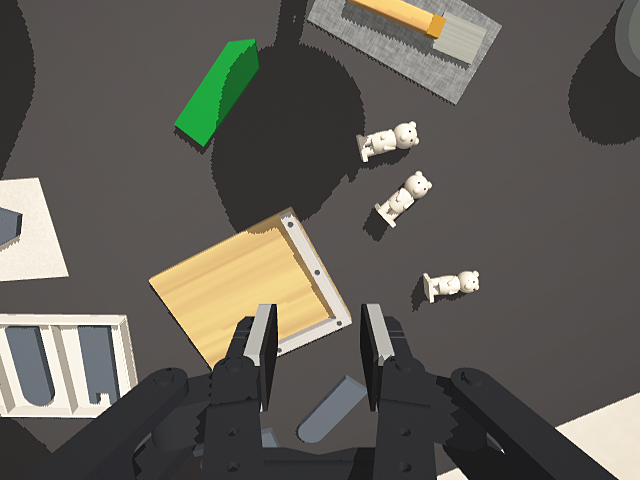

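Call:
move_arm(
  linear=[
    [-0.68,0,-0.355],
    [-0.68,0,-0.355],
    [-0.68,0,-0.355],
    [-0.68,0,-0.355],
    [-0.68,0,-0.355],
    [-0.68,0,-0.355],
    [-0.68,0,-0.355],
  ],
  twist=[
    [0,0.033,0],
    [0,0.033,0],
    [0,0.033,0],
    [0,0.033,0],
    [0,0.033,0],
    [0,0.033,0],
    [0,0.033,0],
  ],
  hand=[-0.2,-0.2,-0.2,-0.2,-0.2,-0.2,-0.2],
)

```text
time: 2.28
tool_pos: [470.8, -84.5, 331.6]
tcp_rot: [-90.1, 0.0, 56.7]
ft_force: [0.3, 0.4, 0.3]
finger_gap: 34.0
```

Call:
move_arm(
  linear=[
    [-0.65,0.1,-0.325],
    [-0.65,0.1,-0.325],
    [-0.65,0.1,-0.325],
    [-0.65,0.1,-0.325],
    [-0.65,0.1,-0.325],
    [-0.65,0.1,-0.325],
    [-0.65,0.1,-0.325],
    [-0.65,0.1,-0.325],
  ],
  twist=[
    [0,0.033,0],
    [0,0.033,0],
    [0,0.033,0],
    [0,0.033,0],
    [0,0.033,0],
    [0,0.033,0],
    [0,0.033,0],
    [0,0.033,0],
  ],
  hand=[-0.2,-0.2,-0.2,-0.2,-0.2,-0.2,-0.2,-0.2],
)

```text
time: 2.95
tool_pos: [445.6, -299.9, 301.5]
tcp_rot: [-90.0, -0.0, 53.7]
ft_force: [0.1, 0.4, 0.2]
finger_gap: 34.0
```

Run:
```python
from h import *
s=shot("wrist","w2"); print(s["P"].round(2).tolist())
```

```text
[[0.59, 0.0, -0.81, 445.63], [0.81, -0.0, 0.59, -299.86], [0.0, -1.0, -0.0, 301.48], [0.0, 0.0, 0.0, 1.0]]
```

View pics/w2.png

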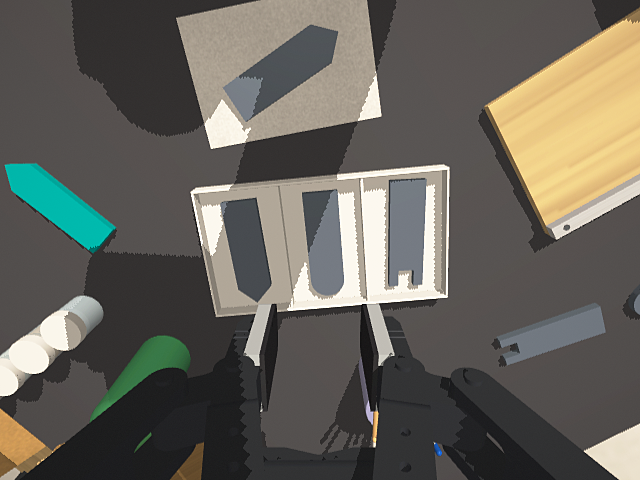

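w1 shows three toppled bears at (388,142), (404,198) and (452,286). The spatula is on its mat at (420,30), handle to the left and blade to the right, and the board's fence corner is near (345,320). w2 shows the pointed base in the left bin, about (247,248), and the pointed sample on the card at (290,70).

```bash
cat >> h.py <<'E'
def blob(s,mask,box,z,area=300):
    """largest blob in box(u0,v0,u1,v1) -> contour world pts, centroid, minAreaRect on plane z"""
    m=np.zeros_like(mask,np.uint8); u0,v0,u1,v1=box; m[v0:v1,u0:u1]=mask[v0:v1,u0:u1]
    cs,_=cv2.findContours(m,cv2.RETR_EXTERNAL,cv2.CHAIN_APPROX_NONE); c=max(cs,key=cv2.contourArea)
    p=w(s,c[:,0],z)[:,:2].astype(np.float32); return p,cv2.minAreaRect(p)
E
python3 - <<'E'
from h import *
s=load("w2"); f=s["frame"].astype(int)
m=((f[...,2]-f[...,0]>3)&(f.sum(2)<420)).astype(np.uint8)
m=cv2.morphologyEx(m,cv2.MORPH_OPEN,np.ones((3,3)))
p,rc=blob(s,m,(205,190,282,310),13); print(rc,len(p))
b=np.sort(cv2.boxPoints(rc),0) ; print(cv2.boxPoints(rc).round(1).tolist())
k=cv2.approxPolyDP(p.reshape(-1,1,2),4,True)[:,0]; print(k.round(1).tolist(), pix(s,np.c_[k,np.full(len(k),13)]).round().tolist())
P=depthpts(s); print("depth",[P[v,u].round(1).tolist() for u,v in[(245,230),(250,270),(290,60),(340,300)]])
for n,q,z in(("sample",[(223,85),(247,124),(337,31),(332,64),(310,24)],10),("tray",[(191,192),(448,165),(448,297),(216,317)],22)): print(n,w(s,q,z)[:,:2].round().tolist())
E
```

```text
((458.6655578613281, -412.2551574707031), (41.434234619140625, 126.43448638916016), 60.878334045410156) 241
[[393.3999938964844, -399.6000061035156], [503.79998779296875, -461.1000061035156], [524.0, -424.8999938964844], [413.5, -363.3999938964844]]
[[413.29998779296875, -364.29998779296875], [394.8999938964844, -397.20001220703125], [487.29998779296875, -451.6000061035156], [512.0999755859375, -445.29998779296875], [507.20001220703125, -417.79998779296875]] [[255.0, 198.0], [222.0, 202.0], [238.0, 288.0], [255.0, 300.0], [270.0, 285.0]]
depth [[435.5, -397.3, 13.5], [477.5, -424.5, 13.5], [324.6, -246.4, 10.3], [574.5, -361.6, 11.6]]
sample [[302.0, -316.0], [347.0, -321.0], [331.0, -193.0], [353.0, -214.0], [311.0, -211.0]]
tray [[366.0, -414.0], [507.0, -173.0], [643.0, -252.0], [499.0, -494.0]]
```

Run:
```python
from h import *
T=go([453,-409,60],60.9); T=go([453,-409,3],60.9,T)
```

```text
lin [-0.2813, 0.8066, -0.2338] tw [0.001, -0.0789, 0.0001]
lin [-0.0, 0.19, -0.0] tw [0.0, 0.0, 0.0]
```

Call:
move_arm(
  linear=[
    [-0.281,0.3,-0.234],
    [-0.281,0.5,-0.234],
    [-0.281,0.807,-0.234],
    [-0.281,0.807,-0.234],
    [-0.281,0.807,-0.234],
    [-0.281,0.807,-0.234],
    [-0.281,0.807,-0.234],
    [-0.281,0.807,-0.234],
    [-0.281,0.807,-0.234],
    [-0.281,0.807,-0.234],
  ],
  twist=[
    [0,-0.079,0],
    [0,-0.079,0],
    [0,-0.079,0],
    [0,-0.079,0],
    [0,-0.079,0],
    [0,-0.079,0],
    [0,-0.079,0],
    [0,-0.079,0],
    [0,-0.079,0],
    [0,-0.079,0],
  ],
  hand=[0.15,0.15,0.15,0.15,0.15,0.15,0.15,0.15,0.15,0.15],
)

```text
time: 3.83
tool_pos: [455.1, -408.6, 62.5]
tcp_rot: [-90.3, 0.0, 61.0]
ft_force: [-0.3, -0.3, 0.8]
finger_gap: 49.0
```

Run:
```python
from h import *
T=go([453,-409,3],60.9)
s=shot("wrist","w3"); print(r.sense()["finger_gap"])
```

```text
lin [-0.0045, 0.1984, 0.0063] tw [0.0029, 0.0012, -0.0004]
49.30541339594859
```

View pics/w3.png

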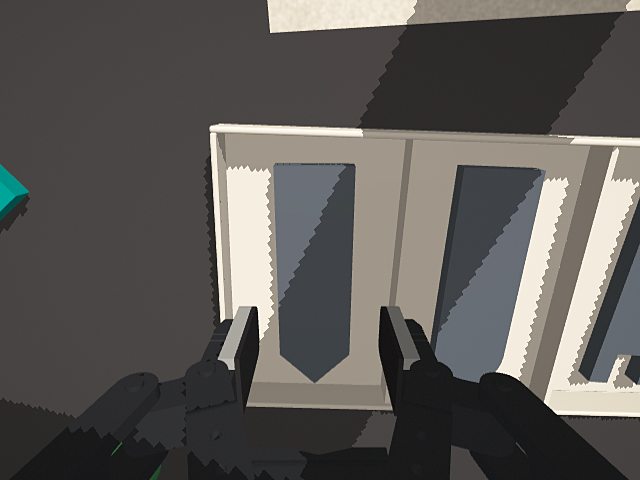

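The base sits centred between the fingers, with square end at (315,164) and apex at (315,382). I descend and grip.

Call:
move_arm(
  linear=[
    [-0.0045,0.08,0.006],
    [-0.0045,0.14,0.006],
    [-0.0045,0.18,0.006],
    [-0.0045,0.198,0.006],
    [-0.0045,0.198,0.006],
    [-0.0045,0.198,0.006],
    [-0.0045,0.198,0.006],
    [-0.0045,0.198,0.006],
    [-0.0045,0.198,0.006],
    [-0.0045,0.198,0.006],
    [-0.0045,0.198,0.006],
    [-0.0045,0.198,0.006],
  ],
  twist=[
    [0,0,0],
    [0,0,0],
    [0,0,0],
    [0,0,0],
    [0,0,0],
    [0,0,0],
    [0,0,0],
    [0,0,0],
    [0,0,0],
    [0,0,0],
    [0,0,0],
    [0,0,0],
  ],
  hand=[0.15,0.15,0.15,0.15,0.15,0.15,-0.2,-0.2,-0.2,-0.2,-0.2,-0.2],
  force=60,
)

```text
time: 4.88
tool_pos: [454.5, -410.8, 5.9]
tcp_rot: [-90.5, 0.1, 61.0]
ft_force: [-0.8, 1.7, 6.5]
finger_gap: 38.1
```

Call:
move_arm(
  linear=[
    [0,-0.1,0],
    [0,-0.2,0],
    [0,-0.3,0],
    [0,-0.4,0],
    [0,-0.5,0],
    [0,-0.5,0],
    [0,-0.5,0],
  ],
  twist=[
    [0,0,0],
    [0,0,0],
    [0,0,0],
    [0,0,0],
    [0,0,0],
    [0,0,0],
    [0,0,0],
  ],
  hand=[-0.2,-0.2,-0.2,-0.2,-0.2,-0.2,-0.2],
)

```text
time: 5.47
tool_pos: [454.8, -411.4, 159.3]
tcp_rot: [-90.8, 0.2, 61.0]
ft_force: [-0.7, -0.1, -2.7]
finger_gap: 37.4
```

Run:
```python
from h import *
s=load("w1"); 
# board edges in w1
f=s["frame"]; hsv=cv2.cvtColor(f,cv2.COLOR_RGB2HSV)
m=((hsv[...,0]>10)&(hsv[...,0]<28)&(hsv[...,1]>60)).astype(np.uint8)
m[:200]=0;m[:,:140]=0
print(w(s,[(149,280)],12).round(1),w(s,[(291,207)],24).round(1),w(s,[(350,322)],24).round(1),"fence inner",w(s,[(276,231),(332,319)],24).round(1).tolist())
T=go([480,-160,200],30); T=go([505,-25,200],-2,T)
```

```text
[[ 481.6 -106.    12. ]] [[489.7 105.6  24. ]] [[660.3  91.2  24. ]] fence inner [[505.8, 74.4, 24.0], [644.5, 73.0, 24.0]]
lin [0.7731, -0.1434, 0.3308] tw [0.0098, 0.3444, 0.0002]
lin [0.2972, 0.0, 0.348] tw [0.0, 0.3556, -0.0]
```

Call:
move_arm(
  linear=[
    [0.77,-0.143,0.33],
    [0.77,-0.143,0.33],
    [0.77,-0.143,0.33],
    [0.77,-0.143,0.33],
    [0.77,-0.143,0.33],
    [0.77,-0.143,0.33],
    [0.77,-0.143,0.33],
    [0.77,-0.143,0.33],
    [0.77,-0.143,0.33],
  ],
  twist=[
    [0.01,0.344,0],
    [0.01,0.344,0],
    [0.01,0.344,0],
    [0.01,0.344,0],
    [0.01,0.344,0],
    [0.01,0.344,0],
    [0.01,0.344,0],
    [0.01,0.344,0],
    [0.01,0.344,0],
  ],
  hand=[-0.2,-0.2,-0.2,-0.2,-0.2,-0.2,-0.2,-0.2,-0.2],
)

```text
time: 6.22
tool_pos: [479.3, -160.6, 198.7]
tcp_rot: [-89.9, 0.1, 30.1]
ft_force: [0.0, -0.1, -1.1]
finger_gap: 38.0
```

Call:
move_arm(
  linear=[
    [0.3,0,0.35],
    [0.3,0,0.35],
    [0.3,0,0.35],
    [0.3,0,0.35],
    [0.3,0,0.35],
    [0.3,0,0.35],
    [0.3,0,0.35],
    [0.3,0,0.35],
    [0.3,0,0.35],
  ],
  twist=[
    [0,0.355,0],
    [0,0.355,0],
    [0,0.355,0],
    [0,0.355,0],
    [0,0.355,0],
    [0,0.355,0],
    [0,0.355,0],
    [0,0.355,0],
    [0,0.355,0],
  ],
  hand=[-0.2,-0.2,-0.2,-0.2,-0.2,-0.2,-0.2,-0.2,-0.2],
)

```text
time: 6.97
tool_pos: [504.2, -26.0, 198.3]
tcp_rot: [-90.0, 0.1, -1.8]
ft_force: [0.0, 0.1, -2.3]
finger_gap: 37.6
```

Run:
```python
from h import *
s=shot("wrist","w4"); print(s["P"].round(2).tolist(),r.sense()["finger_gap"],r.sense()["ft_force"])
```

```text
[[1.0, -0.0, 0.03, 504.21], [-0.03, 0.0, 1.0, -26.03], [-0.0, -1.0, 0.0, 198.3], [0.0, 0.0, 0.0, 1.0]] 37.68424510257481 [-0.51589916  0.0845982  -0.32642543]
```

View pics/w4.png

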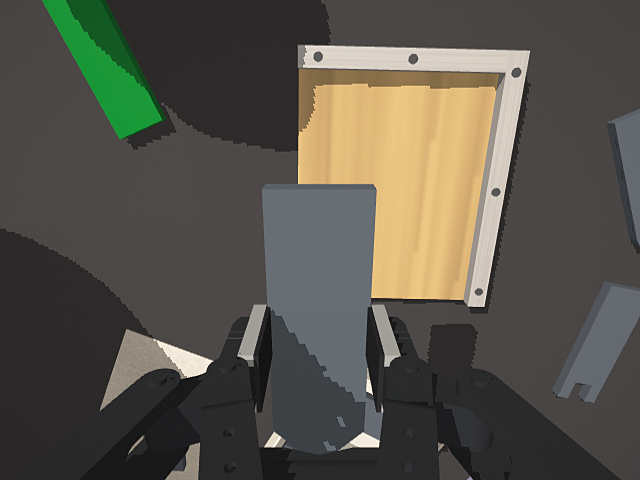

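The base is held level with its square end at row 186. The board lies behind it, with the fences' outer corner at (529,51), the short fence's left end at (299,45) and the long fence's end at (486,306).

```bash
cat > board.py <<'E'
from h import *
def board(s):
    f=s["frame"].astype(int)
    m=(f.min(2)>150)
    up=[(u,np.argmax(m[30:90,u])+30) for u in range(312,505)]
    rt=[(530-np.argmax(m[v,470:531][::-1]),v) for v in range(70,290)]
    L=[]
    for q in(up,rt):
        p=w(s,q,24)[:,:2].astype(np.float32)
        vx,vy,x,y=cv2.fitLine(p,cv2.DIST_HUBER,0,.01,.01).ravel(); L.append((np.array([vx,vy]),np.array([x,y])))
    (d1,p1),(d2,p2)=L   # short fence outer edge (~x), long fence outer (~y)
    d1=d1*np.sign(d1[0]);d2=d2*np.sign(d2[1])
    k=np.linalg.solve(np.c_[d1,-d2],p2-p1); c=p1+k[0]*d1
    a1=np.degrees(np.arctan2(d1[1],d1[0]));a2=np.degrees(np.arctan2(-d2[0],d2[1]))
    yaw=(a1+a2)/2; bx=np.array([np.cos(np.radians(yaw)),np.sin(np.radians(yaw))]);by=np.array([-bx[1],bx[0]])
    return c-15*bx-15*by,yaw,(a1,a2)
if __name__=="__main__":
    s=load("w4"); print(board(s))
    print("ends",w(s,[(299,45),(529,51),(486,306)],24).round(1).tolist())
    p=w(s,[(263,184),(376,184)],198.3+6.4);print("base end",p.round(1).tolist())
E
python3 board.py
```

```text
(array([646.027   ,  78.338295], dtype=float32), np.float32(-3.133887), (np.float32(-3.1304114), np.float32(-3.1373627)))
ends [[493.5, 101.8, 24.0], [661.8, 92.4, 24.0], [652.7, -116.8, 24.0]]
base end [[486.5, 33.5, 204.7], [526.1, 32.2, 204.7]]
```

Run:
```python
from h import *
T=go([592.4,14.3,50],-3.1); T=go([592.4,14.3,14.5],-3.1,T)
```

```text
lin [0.2905, 0.4942, 0.1428] tw [-0.0002, 0.0142, -0.0014]
lin [0.0, 0.1183, -0.0] tw [0.0, 0.0, 0.0]
```

Call:
move_arm(
  linear=[
    [0.15,0.2,0.07],
    [0.29,0.35,0.143],
    [0.29,0.494,0.143],
    [0.29,0.494,0.143],
    [0.29,0.494,0.143],
    [0.29,0.494,0.143],
    [0.29,0.494,0.143],
    [0.29,0.494,0.143],
  ],
  twist=[
    [0,0.014,0],
    [0,0.014,0],
    [0,0.014,0],
    [0,0.014,0],
    [0,0.014,0],
    [0,0.014,0],
    [0,0.014,0],
    [0,0.014,0],
  ],
  hand=[-0.2,-0.2,-0.2,-0.2,-0.2,-0.2,-0.2,-0.2],
)

```text
time: 7.68
tool_pos: [593.2, 13.6, 51.9]
tcp_rot: [-90.0, -0.0, -3.1]
ft_force: [0.9, 0.2, -0.5]
finger_gap: 37.8
```

Call:
move_arm(
  linear=[
    [0,0.03,0],
    [0,0.06,0],
    [0,0.09,0],
    [0,0.11,0],
    [0,0.117,0],
    [0,0.117,0],
    [0,0.117,0],
    [0,0.117,0],
  ],
  twist=[
    [0,0,0],
    [0,0,0],
    [0,0,0],
    [0,0,0],
    [0,0,0],
    [0,0,0],
    [0,0,0],
    [0,0,0],
  ],
  hand=[-0.2,-0.2,-0.2,-0.2,-0.2,-0.2,-0.2,-0.2],
)

```text
time: 8.35
tool_pos: [593.5, 13.6, 17.1]
tcp_rot: [-90.0, -0.0, -3.1]
ft_force: [-0.7, 0.3, -1.8]
finger_gap: 37.8
```

Call:
move_arm(
  linear=[
    [0,0,0],
    [0,0,0],
    [0,0,0],
    [0,0,0],
    [0,-0.05,0],
    [0,-0.15,0],
    [0,-0.3,0],
    [0,-0.45,0],
    [0,-0.6,0],
    [0,-0.7,0],
    [0,-0.7,0],
    [0,-0.7,0],
  ],
  twist=[
    [0,0,0],
    [0,0,0],
    [0,0,0],
    [0,0,0],
    [0,0,0],
    [0,0,0],
    [0,0,0],
    [0,0,0],
    [0,0,0],
    [0,0,0],
    [0,0,0],
    [0,0,0],
  ],
  hand=[0.15,0.15,0.15,0.15,0.15,0.15,0.15,0.15,0.15,0.15,0.15,0.15],
)

```text
time: 9.35
tool_pos: [595.7, 13.5, 231.7]
tcp_rot: [-90.0, -0.5, -3.1]
ft_force: [-0.5, -0.3, -1.2]
finger_gap: 49.4
```

Run:
```python
from h import *
# spatula from w1: orange handle
s=load("w1"); hsv=cv2.cvtColor(s["frame"],cv2.COLOR_RGB2HSV)
t=shot("top","t1"); ht=cv2.cvtColor(t["frame"],cv2.COLOR_RGB2HSV)
m=((ht[...,0]>8)&(ht[...,0]<25)&(ht[...,1]>120)).astype(np.uint8)
p,rc=blob(t,m,(190,255,245,320),16); print("handle top",rc,cv2.boxPoints(rc).round().tolist())
T=go([470,130,220],-25); T=go([375,270,220],-50,T)
```

```text
handle top ((388.6279296875, 322.2265625), (49.82769012451172, 17.40542984008789), 44.839534759521484) [[365.0, 311.0], [377.0, 298.0], [412.0, 334.0], [400.0, 346.0]]
lin [-0.4343, 0.0272, 0.3653] tw [-0.0005, 0.2435, 0.0023]
lin [-0.4842, 0.0, 0.2891] tw [0.0, 0.2778, -0.0]
```

Run:
```python
from h import *
T=go([500,180,230],-25); T=go([416,346,220],-45,T)
s=shot("wrist","w5")
```

```text
lin [-0.3433, -0.0058, 0.5371] tw [-0.0005, 0.2435, 0.0023]
lin [-0.4876, 0.0333, 0.3832] tw [0.0, 0.2222, -0.0]
```

View pics/w5.png

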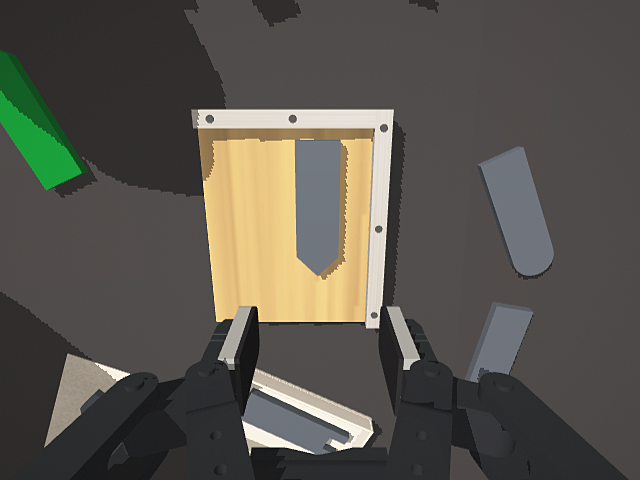

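The base lies flat on the board, squared to it: square end at row 140, apex at (319,276), small gaps to both fences.

```bash
cat >> board.py <<'E'
C0=np.array([646.0,78.3]); Y0=-3.13
def tocorner(p):
    a=np.radians(Y0); R=np.array([[np.cos(a),-np.sin(a)],[np.sin(a),np.cos(a)]]); return (np.atleast_2d(p)-C0)@R
def toworld(p):
    a=np.radians(Y0); R=np.array([[np.cos(a),-np.sin(a)],[np.sin(a),np.cos(a)]]); return np.atleast_2d(p)@R.T+C0
def base(s,box,z=22):
    f=s["frame"].astype(int); m=((f[...,2]-f[...,0]>3)&(f.sum(2)<420)).astype(np.uint8)
    m=cv2.morphologyEx(m,cv2.MORPH_OPEN,np.ones((3,3)))
    p,rc=blob(s,m,box,z); q=tocorner(p); k=cv2.approxPolyDP(q.astype(np.float32).reshape(-1,1,2),3,True)[:,0]
    return k,cv2.minAreaRect(q.astype(np.float32))
E
python3 - <<'E'
from board import *
s=load("w5"); k,rc=base(s,(285,133,355,285)); print(k.round(1).tolist(),rc)
print(tocorner(w(s,[(197,127),(372,128),(367,318)],24)[:,:2]).round(1).tolist())
E
```

```text
[[-67.9000015258789, -9.899999618530273], [-68.0999984741211, -117.4000015258789], [-48.099998474121094, -136.1999969482422], [-29.899999618530273, -118.5], [-29.799999237060547, -9.899999618530273]] ((-48.90190887451172, -72.9959945678711), (126.35591888427734, 39.36167907714844), 89.8010025024414)
[[-151.0, 1.1], [-1.9, 0.2], [1.2, -183.6]]
```

Call:
move_arm(
  linear=[
    [-0.343,0,0.537],
    [-0.343,0,0.537],
    [-0.343,0,0.537],
    [-0.343,0,0.537],
    [-0.343,0,0.537],
    [-0.343,0,0.537],
    [-0.343,0,0.537],
  ],
  twist=[
    [0,0.243,0],
    [0,0.243,0],
    [0,0.243,0],
    [0,0.243,0],
    [0,0.243,0],
    [0,0.243,0],
    [0,0.243,0],
  ],
  hand=[0.1,0.1,0.1,0.1,0.1,0.1,0.1],
)

```text
time: 10.03
tool_pos: [497.3, 181.1, 224.4]
tcp_rot: [-90.1, 0.1, -24.8]
ft_force: [0.1, -0.6, 0.2]
finger_gap: 47.0
```

Call:
move_arm(
  linear=[
    [-0.488,0.033,0.383],
    [-0.488,0.033,0.383],
    [-0.488,0.033,0.383],
    [-0.488,0.033,0.383],
    [-0.488,0.033,0.383],
    [-0.488,0.033,0.383],
    [-0.488,0.033,0.383],
  ],
  twist=[
    [0,0.222,0],
    [0,0.222,0],
    [0,0.222,0],
    [0,0.222,0],
    [0,0.222,0],
    [0,0.222,0],
    [0,0.222,0],
  ],
  hand=[0.1,0.1,0.1,0.1,0.1,0.1,0.1],
)

```text
time: 10.62
tool_pos: [411.7, 346.8, 212.8]
tcp_rot: [-90.3, 0.1, -44.6]
ft_force: [-0.2, -1.1, 0.0]
finger_gap: 47.0
```

Run:
```python
from board import *
s=shot("wrist","w6"); print(s["P"].round(2).tolist())
```

```text
[[0.71, -0.01, 0.7, 411.73], [-0.7, -0.0, 0.71, 346.78], [-0.0, -1.0, -0.01, 212.84], [0.0, 0.0, 0.0, 1.0]]
```

View pics/w6.png

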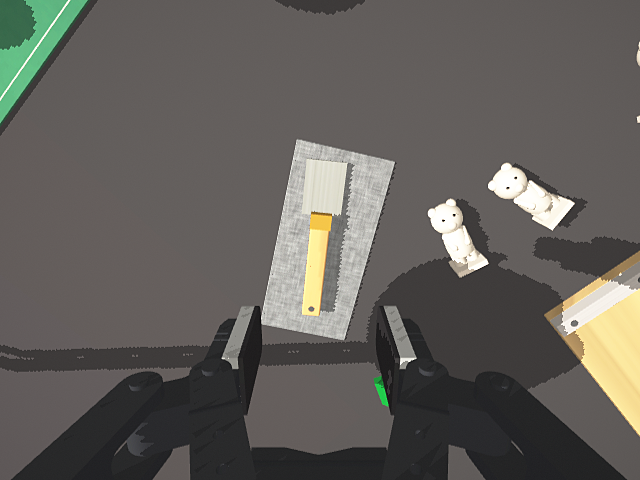

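The spatula lies on its mat: handle end (311,315), ferrule (320,213), blade edge about (328,160). Two bears show at (458,238) and (532,196).

```bash
cat > spat.py <<'E'
from board import *
def spat(s,box,z=16):
    h=cv2.cvtColor(s["frame"],cv2.COLOR_RGB2HSV)
    m=((h[...,0]>8)&(h[...,0]<30)&(h[...,1]>90)).astype(np.uint8)
    p,rc=blob(s,m,box,z); return p,rc
E
python3 - <<'E'
from spat import *
s=load("w6"); p,rc=spat(s,(260,190,380,330)); b=cv2.boxPoints(rc); print(rc,b.round(1).tolist())
e=w(s,[(307,158),(348,164)],7); print("blade edge",e.round(1).tolist())
q=w(s,[(297,140),(394,161),(345,339),(262,324)],2);print("mat",q.round(1).tolist(),q.mean(0))
E
```

```text
((369.34393310546875, 307.3619689941406), (104.6878890991211, 19.148149490356445), 40.761592864990234) [[323.3999938964844, 280.3999938964844], [335.8999938964844, 265.8999938964844], [415.20001220703125, 334.29998779296875], [402.70001220703125, 348.79998779296875]]
blade edge [[433.0, 383.5, 7.0], [455.0, 354.5, 7.0]]
mat [[437.2, 400.3, 2.0], [485.7, 326.8, 2.0], [328.2, 223.8, 2.0], [279.6, 297.0, 2.0]] [382.66280837 311.97198967   2.        ]
```

Run:
```python
from h import *
T=go([368.5,305.5,40],-49.5); T=go([368.5,305.5,5],-49.5,T)
```

```text
lin [-0.0087, 0.5785, -0.1959] tw [0.0034, 0.0531, -0.0007]
lin [0.0, 0.1167, -0.0] tw [0.0, 0.0, 0.0]
```

Call:
move_arm(
  linear=[
    [-0.009,0.2,-0.19],
    [-0.009,0.4,-0.196],
    [-0.009,0.54,-0.196],
    [-0.009,0.578,-0.196],
    [-0.009,0.578,-0.196],
    [-0.009,0.578,-0.196],
    [-0.009,0.578,-0.196],
  ],
  twist=[
    [0.003,0.053,0],
    [0.003,0.053,0],
    [0.003,0.053,0],
    [0.003,0.053,0],
    [0.003,0.053,0],
    [0.003,0.053,0],
    [0.003,0.053,0],
  ],
  hand=[0,0,0,0,0,0,0],
)

```text
time: 11.25
tool_pos: [368.2, 303.5, 39.1]
tcp_rot: [-90.2, 0.1, -49.6]
ft_force: [0.5, -0.2, 0.6]
finger_gap: 43.0
```

Run:
```python
from h import *
T=go([368.5,305.5,5],-49.5)
s=shot("wrist","w7")
```

```text
lin [-0.0043, 0.1136, 0.0057] tw [0.0027, -0.0013, -0.0007]
```

View pics/w7.png

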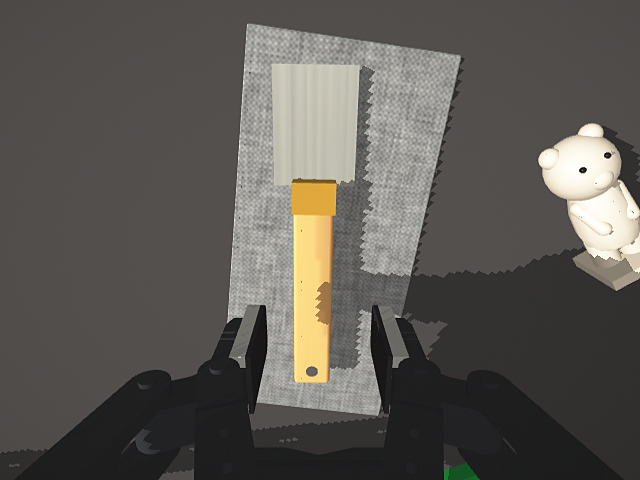

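The handle is centred between the fingers: ferrule (314,182), handle end (312,382).

Run:
```python
from h import *
s=load("w7")
p=w(s,[(314,181),(312,382),(316,65)],16); p[2]=w(s,[(316,65)],7)[0]
print(((p-s["P"][:3,3])@s["P"][:3,:3]).round(1).tolist())
```

```text
[[-2.3, 22.8, 54.6], [-3.8, 23.3, -48.7], [-1.3, 31.6, 100.5]]
```

Call:
move_arm(
  linear=[
    [-0.006,0.04,0.006],
    [-0.006,0.08,0.006],
    [-0.006,0.11,0.006],
    [-0.006,0.113,0.006],
    [-0.006,0.113,0.006],
    [-0.006,0.113,0.006],
    [-0.006,0.113,0.006],
    [-0.006,0.113,0.006],
    [-0.006,0.113,0.006],
    [-0.006,0.113,0.006],
    [-0.006,0.113,0.006],
    [-0.006,0.113,0.006],
  ],
  twist=[
    [0,0,0],
    [0,0,0],
    [0,0,0],
    [0,0,0],
    [0,0,0],
    [0,0,0],
    [0,0,0],
    [0,0,0],
    [0,0,0],
    [0,0,0],
    [0,0,0],
    [0,0,0],
  ],
  hand=[0,0,0,0,0,-0.8,-0.8,-0.8,-0.8,-0.8,-0.8,-0.8],
  force=80,
)

```text
time: 12.3
tool_pos: [370.7, 308.1, 8.3]
tcp_rot: [-89.9, 0.0, -49.6]
ft_force: [-1.2, 0.4, 6.1]
finger_gap: 15.2
```

Call:
move_arm(
  linear=[
    [0,-0.05,0],
    [0,-0.12,0],
    [0,-0.22,0],
    [0,-0.3,0],
    [0,-0.3,0],
    [0,-0.3,0],
  ],
  twist=[
    [0,0,0],
    [0,0,0],
    [0,0,0],
    [0,0,0],
    [0,0,0],
    [0,0,0],
  ],
  hand=[-0.8,-0.8,-0.8,-0.8,-0.8,-0.8],
)

```text
time: 12.8
tool_pos: [371.9, 308.8, 100.2]
tcp_rot: [-89.7, 0.0, -49.6]
ft_force: [-0.1, -0.1, -0.6]
finger_gap: 15.3
```

Run:
```python
from spat import *
s=shot("wrist","w8"); P=depthpts(s); Q=(P-s["P"][:3,3])@s["P"][:3,:3]
for v in (70,90,120,150,190,200,230,260,300): print(v,Q[v,316].round(1),Q[v,280].round(1))
st=r.sense();print(st["tool_pos"],st["finger_gap"])
```

```text
70 [ -1.7  98.7 104.2] [-22.1  98.9 104.2]
90 [-1.2  2.3 89.8] [-13.6   1.5  89.8]
120 [-1.2  1.6 80. ] [-13.8   0.5  80. ]
150 [-1.3  1.8 69.6] [-14.3   2.4  69.5]
190 [-1.3  1.3 55.1] [-14.8   2.5  54.8]
200 [-1.3  1.1 51.3] [-14.9   1.8  51.2]
230 [-1.3 -8.5 42.5] [-25.2  98.1   9.5]
260 [-1.3 -7.5 30.6] [-25.7  96.5 -10.6]
300 [-1.4 -8.3 14.4] [-26.7  97.2 -40.2]
[370.79295234 308.06419493  98.47962569] 15.156252923357671
```

Run:
```python
from board import *
W=lambda x,y,z:[*toworld([x,y])[0],z]
T=go(W(-191,-69.3,80),-93.1); print(T[:3,3]); T=go(W(-191,-69.3,20),-93.1,T); T=go(W(-142,-69.3,20),-93.1,T); T=go(W(-133,-69.3,20),-93.1,T)
```

```text
lin [0.9067, 0.0601, -0.4189] tw [-0.0016, 0.4835, -0.0009]
[451.50103687  19.53229339  80.        ]
lin [0.0, 0.2, -0.0] tw [0.0, 0.0, 0.0]
lin [0.0001, 0.0, 0.1633] tw [0.0, 0.0, 0.0]
lin [0.0, 0.0, 0.03] tw [0.0, 0.0, 0.0]
```

Call:
move_arm(
  linear=[
    [0.1,0,-0.05],
    [0.2,0,-0.1],
    [0.3,0,-0.15],
    [0.4,0.02,-0.2],
    [0.5,0.04,-0.25],
    [0.6,0.06,-0.3],
    [0.7,0.06,-0.35],
    [0.8,0.06,-0.4],
    [0.907,0.06,-0.419],
    [0.907,0.06,-0.419],
    [0.907,0.06,-0.419],
    [0.907,0.06,-0.419],
  ],
  twist=[
    [0,0.05,0],
    [0,0.1,0],
    [0,0.16,0],
    [0,0.22,0],
    [0,0.28,0],
    [0,0.34,0],
    [0,0.4,0],
    [0,0.46,0],
    [0,0.4835,0],
    [0,0.4835,0],
    [0,0.4835,0],
    [0,0.4835,0],
  ],
  hand=[-0.8,-0.8,-0.8,-0.8,-0.8,-0.8,-0.8,-0.8,-0.8,-0.8,-0.8,-0.8],
)

```text
time: 13.85
tool_pos: [450.2, 19.6, 78.5]
tcp_rot: [-90.1, 0.1, -93.1]
ft_force: [0.1, -0.1, -0.7]
finger_gap: 15.5
```

Run:
```python
from board import *
W=lambda x,y,z:[*toworld([x,y])[0],z]
st=r.sense();print(st["tool_pos"],st["tcp_rot"],st["finger_gap"])
T=go(W(-191,-69.3,20),-93.1)
s=shot("wrist","w9"); P=depthpts(s); Q=(P-s["P"][:3,3])@s["P"][:3,:3]
col=Q[:,316]; 
for v in range(60,100,4): print(v,col[v].round(1))
print(Q[200,300].round(1),Q[300,316].round(1))
```

```text
[450.15854397  19.57170467  78.48746386] [-90.0832548    0.1447046  -93.12640679] 15.48887749453324
lin [0.0004, 0.195, 0.0048] tw [0.0009, -0.0003, -0.0016]
60 [ -1.6  65.1 105.6]
64 [ -1.6  67.5 104.1]
68 [ -1.6  65.7 102.1]
72 [-1.2  1.2 95.2]
76 [-1.2  0.8 93.9]
80 [-1.2  1.9 92.7]
84 [-1.2  0.6 91.4]
88 [-1.3  2.3 90.2]
92 [-1.3  1.4 88.9]
96 [-1.3  1.  87.6]
[-7.3  0.4 51.2] [-1.4 -8.  14. ]
```

View pics/w9.png

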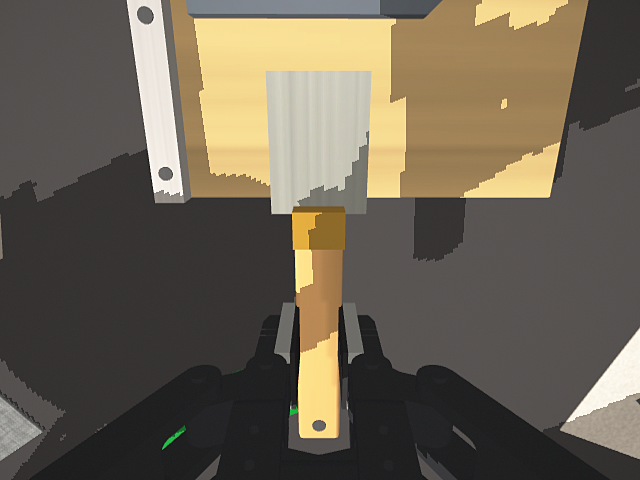

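The spatula is straight and level in the grip, blade edge at row 71, square to the base's long side ahead at row 15. I lower it and push towards the long fence.

Call:
move_arm(
  linear=[
    [0,0.06,0.005],
    [0,0.12,0.005],
    [0,0.17,0.005],
    [0,0.195,0.005],
    [0,0.195,0.005],
    [0,0.195,0.02],
    [0,0.195,0.04],
    [0,0.195,0.06],
    [0,0.195,0.075],
    [0,0.195,0.085],
    [0,0.195,0.095],
    [0,0.195,0.105],
  ],
  twist=[
    [0,0,0],
    [0,0,0],
    [0,0,0],
    [0,0,0],
    [0,0,0],
    [0,0,0],
    [0,0,0],
    [0,0,0],
    [0,0,0],
    [0,0,0],
    [0,0,0],
    [0,0,0],
  ],
  hand=[-0.8,-0.8,-0.8,-0.8,-0.8,-0.8,-0.8,-0.8,-0.8,-0.8,-0.8,-0.8],
)

```text
time: 14.9
tool_pos: [481.8, 18.5, 20.2]
tcp_rot: [-90.1, 0.1, -93.1]
ft_force: [-1.7, -0.2, 1.0]
finger_gap: 15.0
```

Call:
move_arm(
  linear=[
    [0,0,0.01],
    [0,0,0.02],
    [0,0,0.03],
    [0,0,0.04],
    [0,0,0.05],
    [0,0,0.06],
    [0,0,0.07],
    [0,0,0.08],
    [0,0,0.085],
    [0,0,0.09],
    [0,0,0.09],
    [0,0,0.09],
  ],
  twist=[
    [0,0,0],
    [0,0,0],
    [0,0,0],
    [0,0,0],
    [0,0,0],
    [0,0,0],
    [0,0,0],
    [0,0,0],
    [0,0,0],
    [0,0,0],
    [0,0,0],
    [0,0,0],
  ],
  hand=[-0.8,-0.8,-0.8,-0.8,-0.8,-0.8,-0.8,-0.8,-0.8,-0.8,-0.8,-0.8],
)

```text
time: 15.9
tool_pos: [507.0, 17.2, 19.2]
tcp_rot: [-90.3, 0.2, -93.1]
ft_force: [-7.2, -0.4, 2.7]
finger_gap: 15.5
```

Run:
```python
from board import *
st=r.sense();print(st["tool_pos"],tocorner(st["tool_pos"][:2]),st["ft_force"],st["finger_gap"])
t=shot("top","t2"); k,rc=base(t,(280,195,345,250)); print(k.round(1).tolist(),rc)
```

```text
[506.95109293  17.24569973  19.21691221] [[-135.50781159  -68.55551866]] [-7.15906313 -0.41321647  2.66479228] 15.467866804486397Traceback (most recent call last):
  File "<stdin>", line 3, in <module>
  File "board.py", line 29, in base
    p,rc=blob(s,m,box,z); q=tocorner(p); k=cv2.approxPolyDP(q.astype(np.float32).reshape(-1,1,2),3,True)[:,0]
         ~~~~^^^^^^^^^^^
  File "h.py", line 39, in blob
    cs,_=cv2.findContours(m,cv2.RETR_EXTERNAL,cv2.CHAIN_APPROX_NONE); c=max(cs,key=cv2.contourArea)
                                                                        ~~~^^^^^^^^^^^^^^^^^^^^^^^^
ValueError: max() iterable argument is empty
```

Call:
move_arm(
  linear=[
    [0,0,-0.05],
    [0,0,-0.1],
    [0,-0.1,-0.15],
    [0,-0.2,-0.15],
    [0,-0.25,-0.15],
    [0,-0.25,-0.15],
  ],
  twist=[
    [0,0,0],
    [0,0,0],
    [0,0,0],
    [0,0,0],
    [0,0,0],
    [0,0,0],
  ],
  hand=[-0.8,-0.8,-0.8,-0.8,-0.8,-0.8],
)

```text
time: 16.45
tool_pos: [465.8, 19.2, 99.1]
tcp_rot: [-89.8, 0.1, -93.1]
ft_force: [0.9, -0.7, -0.8]
finger_gap: 15.3
```

Run:
```python
from board import *
W=lambda x,y,z:[*toworld([x,y])[0],z]
T=go(W(-110,-190,90),-50); T=go(W(-23,-256,80),-3.1,T);print(T[:3,3])
```

```text
lin [0.4041, 0.03, 0.2219] tw [-0.0023, -0.4785, -0.0008]
lin [0.3588, 0.0333, 0.0612] tw [-0.0, -0.5211, 0.0]
[ 609.05629163 -176.06226609   80.        ]
```

Call:
move_arm(
  linear=[
    [0.1,0.01,0.05],
    [0.2,0.02,0.1],
    [0.3,0.03,0.16],
    [0.4,0.03,0.222],
    [0.404,0.03,0.222],
    [0.404,0.03,0.222],
    [0.404,0.03,0.222],
    [0.404,0.03,0.222],
  ],
  twist=[
    [0,-0.07,0],
    [0,-0.14,0],
    [0,-0.21,0],
    [0,-0.28,0],
    [0,-0.35,0],
    [0,-0.42,0],
    [0,-0.4785,0],
    [0,-0.4785,0],
  ],
  hand=[-0.8,-0.8,-0.8,-0.8,-0.8,-0.8,-0.8,-0.8],
)

```text
time: 17.12
tool_pos: [525.5, -105.6, 88.8]
tcp_rot: [-89.8, 0.1, -49.8]
ft_force: [-0.8, -0.6, -0.8]
finger_gap: 14.9
```

Call:
move_arm(
  linear=[
    [0.08,0.03,0.02],
    [0.16,0.033,0.04],
    [0.24,0.033,0.06],
    [0.32,0.033,0.061],
    [0.359,0.033,0.061],
    [0.359,0.033,0.061],
    [0.359,0.033,0.061],
    [0.359,0.033,0.061],
    [0.359,0.033,0.061],
  ],
  twist=[
    [0,-0.07,0],
    [0,-0.14,0],
    [0,-0.21,0],
    [0,-0.28,0],
    [0,-0.35,0],
    [0,-0.42,0],
    [0,-0.49,0],
    [0,-0.521,0],
    [0,-0.521,0],
  ],
  hand=[-0.8,-0.8,-0.8,-0.8,-0.8,-0.8,-0.8,-0.8,-0.8],
)

```text
time: 17.87
tool_pos: [608.8, -175.9, 77.8]
tcp_rot: [-89.8, -0.0, -2.9]
ft_force: [-0.7, -0.3, -0.0]
finger_gap: 15.3
```

Run:
```python
from board import *
W=lambda x,y,z:[*toworld([x,y])[0],z]
st=r.sense();print(tocorner(st["tool_pos"][:2]),st["tool_pos"],st["tcp_rot"])
go(W(-23,-256,20),-3.1)
s=shot("wrist","w10"); P=depthpts(s); Q=(P-s["P"][:3,3])@s["P"][:3,:3]
for v in (68,72,76,80,200): print(v,Q[v,316].round(1))
print(base(s,(180,0,400,70),22))
```

```text
[[ -23.29387652 -255.82806498]] [ 608.77224144 -175.87454142   77.79210967] [-8.98245993e+01 -4.06821627e-02 -2.93803691e+00]
lin [0.0008, 0.1926, -0.0012] tw [-0.0019, 0.0018, 0.0004]
68 [ -1.3  66.2 102.6]
72 [-0.9  0.9 95.7]
76 [-0.9  0.8 94.4]
80 [-0.9  1.4 93.2]
200 [-1.1  1.7 51.4]
(array([[ -31.937517 , -126.33374  ],
       [ -20.308073 , -138.16211  ],
       [  -7.9716754, -127.043106 ]], dtype=float32), ((-19.942466735839844, -132.23109436035156), (23.969806671142578, 11.860124588012695), 0.15636983513832092))
```

View pics/w10.png

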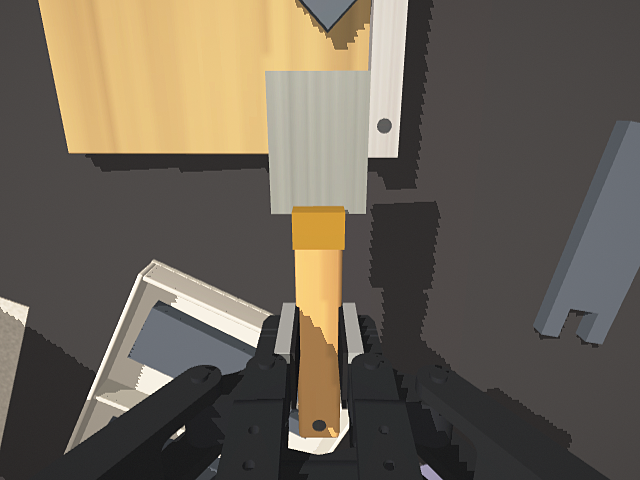

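The apex of the base is at (328,32), about 10 mm short of home. The handle's back end is over the tray wall, so I move forward before lowering and pushing.

Call:
move_arm(
  linear=[
    [0,0,0.05],
    [0,0,0.05],
    [0,0.08,0.05],
    [0,0.15,0.05],
    [0,0.19,0.05],
    [0,0.192,0.05],
    [0,0.192,0.06],
    [0,0.192,0.068],
    [0,0.192,0.075],
    [0,0.192,0.08],
    [0,0.192,0.085],
    [0,0.192,0.09],
  ],
  twist=[
    [0,0,0],
    [0,0,0],
    [0,0,0],
    [0,0,0],
    [0,0,0],
    [0,0,0],
    [0,0,0],
    [0,0,0],
    [0,0,0],
    [0,0,0],
    [0,0,0],
    [0,0,0],
  ],
  hand=[-0.8,-0.8,-0.8,-0.8,-0.8,-0.8,-0.8,-0.8,-0.8,-0.8,-0.8,-0.8],
)

```text
time: 18.92
tool_pos: [610.7, -148.7, 21.1]
tcp_rot: [-89.9, -0.1, -3.1]
ft_force: [-0.0, -1.8, -0.2]
finger_gap: 15.4
```

Call:
move_arm(
  linear=[
    [0,0,0.005],
    [0,0,0.01],
    [0,0,0.015],
    [0,0,0.02],
    [0,0,0.024],
    [0,0,0.028],
    [0,0,0.028],
    [0,0,0.028],
    [0,0,0.028],
  ],
  twist=[
    [0,0,0],
    [0,0,0],
    [0,0,0],
    [0,0,0],
    [0,0,0],
    [0,0,0],
    [0,0,0],
    [0,0,0],
    [0,0,0],
  ],
  hand=[-0.8,-0.8,-0.8,-0.8,-0.8,-0.8,-0.8,-0.8,-0.8],
)

```text
time: 19.67
tool_pos: [611.3, -142.4, 21.6]
tcp_rot: [-90.0, -0.2, -3.1]
ft_force: [-0.6, -9.4, 1.4]
finger_gap: 14.9
```

Run:
```python
from board import *
st=r.sense();print(tocorner(st["tool_pos"][:2]),st["tool_pos"],st["tcp_rot"],st["ft_force"])
t=shot("top","t2"); s=shot("scene","s2"); 
im=t["frame"][180:260,270:370,::-1]; cv2.imwrite("pics/t2c.png",np.hstack([cv2.resize(im,(400,320)),cv2.resize(s["frame"][210:300,260:373,::-1],(400,320))]))
```

```text
[[ -22.55253681 -222.28761651]] [ 611.34383867 -142.42460636   21.6287372 ] [-90.02049228  -0.15251349  -3.13059295] [-0.56451493 -9.43580557  1.39977352]
```

View pics/t2c.png

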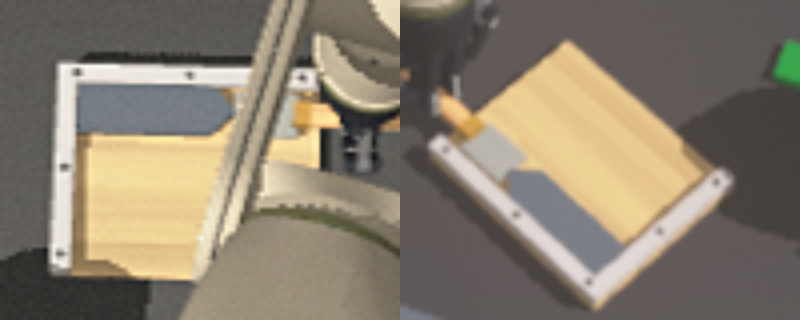

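In both views the base is tight against both fences with the blade on its apex. I back off and check from above.

Call:
move_arm(
  linear=[
    [0,0,-0.02],
    [0,0,-0.04],
    [0,-0.05,-0.04],
    [0,-0.15,-0.04],
    [0,-0.25,-0.04],
    [0,-0.35,-0.04],
    [0,-0.45,-0.04],
    [0,-0.52,-0.04],
    [0,-0.52,-0.04],
  ],
  twist=[
    [0,0,0],
    [0,0,0],
    [0,0,0],
    [0,0,0],
    [0,0,0],
    [0,0,0],
    [0,0,0],
    [0,0,0],
    [0,0,0],
  ],
  hand=[-0.8,-0.8,-0.8,-0.8,-0.8,-0.8,-0.8,-0.8,-0.8],
)

```text
time: 20.52
tool_pos: [613.3, -155.3, 184.4]
tcp_rot: [-90.1, -0.7, -3.1]
ft_force: [0.2, 0.0, -0.2]
finger_gap: 15.4
```

Call:
move_arm(
  linear=[
    [-0.13,0,0.13],
    [-0.26,0,0.26],
    [-0.33,0,0.35],
    [-0.33,0,0.35],
    [-0.33,0,0.35],
    [-0.33,0,0.35],
  ],
  twist=[
    [0,0,0],
    [0,0,0],
    [0,0,0],
    [0,0,0],
    [0,0,0],
    [0,0,0],
  ],
  hand=[-0.8,-0.8,-0.8,-0.8,-0.8,-0.8],
)

```text
time: 21.02
tool_pos: [519.6, -44.3, 182.4]
tcp_rot: [-90.1, -0.6, -3.0]
ft_force: [-0.3, -0.9, -0.0]
finger_gap: 15.0
```

Run:
```python
from board import *
s=shot("wrist","w11"); print(s["P"][:3,3].round(1), tocorner(s["P"][:2,3]))
k,rc=base(s,(350,60,560,330)); print(k.round(1).tolist(),rc)
print("pix",pix(s,np.c_[toworld([[0,0],[-40,0],[-40,-108],[0,-108],[-20,-128]]),np.full(5,22)]).round().tolist())
T=go([500,130,200],-25);T=go([371,306,100],-49.5,T)
```

```text
[519.6 -44.3 182.4] [[-119.53776541 -129.35779078]]
[[-41.900001525878906, -13.600000381469727], [-41.400001525878906, -105.0999984741211], [-18.799999237060547, -126.19999694824219], [0.30000001192092896, -105.0999984741211], [0.0, -13.5]] ((-20.78018569946289, -69.85446166992188), (112.671142578125, 42.30509567260742), 89.9701919555664)
pix [[488.0, 39.0], [431.0, 39.0], [418.0, 192.0], [468.0, 192.0], [440.0, 216.0]]
lin [-0.0978, -0.0607, 0.5792] tw [0.0001, 0.2435, 0.0076]
lin [-0.6376, 0.3333, 0.35] tw [-0.0, 0.2722, -0.0]
```

Run:
```python
from board import *
s=load("w11"); k,rc=base(s,(380,20,560,250)); print(k.round(1).tolist(),rc)
```

```text
[[-39.0, 0.30000001192092896], [-41.400001525878906, -105.0999984741211], [-18.799999237060547, -126.19999694824219], [0.30000001192092896, -105.0999984741211], [-0.4000000059604645, -0.20000000298023224]] ((-20.77655601501465, -62.8783073425293), (126.62345886230469, 42.30509567260742), 89.9701919555664)
```

Call:
move_arm(
  linear=[
    [-0.05,-0.06,0.12],
    [-0.098,-0.06,0.25],
    [-0.098,-0.06,0.38],
    [-0.098,-0.06,0.5],
    [-0.098,-0.06,0.579],
    [-0.098,-0.06,0.579],
    [-0.098,-0.06,0.579],
  ],
  twist=[
    [0,0.06,0.007],
    [0,0.12,0.007],
    [0,0.18,0.007],
    [0,0.243,0.007],
    [0,0.243,0.007],
    [0,0.243,0.007],
    [0,0.243,0.007],
  ],
  hand=[-0.8,-0.8,-0.8,-0.8,-0.8,-0.8,-0.8],
)

```text
time: 21.65
tool_pos: [500.5, 130.4, 199.4]
tcp_rot: [-90.0, -0.0, -24.9]
ft_force: [-0.1, -0.7, -1.4]
finger_gap: 15.1
```

Call:
move_arm(
  linear=[
    [-0.1,0,0.06],
    [-0.22,0.05,0.12],
    [-0.34,0.1,0.18],
    [-0.46,0.18,0.25],
    [-0.58,0.26,0.32],
    [-0.637,0.333,0.35],
    [-0.637,0.333,0.35],
    [-0.637,0.333,0.35],
    [-0.637,0.333,0.35],
  ],
  twist=[
    [0,0.05,0],
    [0,0.1,0],
    [0,0.16,0],
    [0,0.22,0],
    [0,0.272,0],
    [0,0.272,0],
    [0,0.272,0],
    [0,0.272,0],
    [0,0.272,0],
  ],
  hand=[-0.8,-0.8,-0.8,-0.8,-0.8,-0.8,-0.8,-0.8,-0.8],
)

```text
time: 22.4
tool_pos: [372.4, 305.0, 99.5]
tcp_rot: [-90.0, -0.1, -49.3]
ft_force: [0.4, -0.4, -0.3]
finger_gap: 15.5
```

Run:
```python
from h import *
T=go([371,306,9.5],-49.5); st=r.sense(); print(st["tool_pos"],st["finger_gap"])
s=shot("wrist","w12"); P=depthpts(s); Q=(P-s["P"][:3,3])@s["P"][:3,:3]
for v in (72,76,100,200,300): print(v,Q[v,316].round(1))
```

```text
lin [-0.0059, 0.2999, -0.0013] tw [0.0003, 0.0018, 0.001]
[372.39609205 305.02510524  99.48671382] 15.47559526611767
72 [-1.2  1.5 95.5]
76 [-1.2  1.  94.2]
100 [-1.2  1.5 86.6]
200 [-1.3  0.8 51.4]
300 [-1.4 -8.3 14.4]
```

The base is home: sides at 0 and about -40, square end at about 0. I lay the spatula back where it was.

Call:
move_arm(
  linear=[
    [-0.006,0.08,0],
    [-0.006,0.16,0],
    [-0.006,0.24,0],
    [-0.006,0.28,0],
    [-0.006,0.302,0],
    [-0.006,0.304,0],
    [-0.006,0.304,0],
    [-0.006,0.304,0],
    [-0.006,0.304,0],
    [-0.006,0.304,0],
    [-0.006,0.304,0],
    [-0.006,0.304,0],
  ],
  twist=[
    [0,0,0],
    [0,0,0],
    [0,0,0],
    [0,0,0],
    [0,0,0],
    [0,0,0],
    [0,0,0],
    [0,0,0],
    [0,0,0],
    [0,0,0],
    [0,0,0],
    [0,0,0],
  ],
  hand=[-0.8,-0.8,-0.8,-0.8,-0.8,-0.8,-0.8,-0.3,-0.2,0,0,0],
)

```text
time: 23.45
tool_pos: [372.4, 306.7, 9.6]
tcp_rot: [-89.9, -0.1, -49.4]
ft_force: [-0.1, -0.1, 0.9]
finger_gap: 42.8
```

Call:
move_arm(
  linear=[
    [0,0,0],
    [0,-0.02,0],
    [0,-0.06,0],
    [0,-0.14,0],
    [0,-0.26,0],
    [0,-0.38,0],
    [0,-0.5,0],
    [0,-0.64,0],
    [0,-0.66,0],
    [0,-0.66,0],
  ],
  twist=[
    [0,0,0],
    [0,0,0],
    [0,0,0],
    [0,0,0],
    [0,0,0],
    [0,0,0],
    [0,0,0],
    [0,0,0],
    [0,0,0],
    [0,0,0],
  ],
  hand=[0,0,0,0,0,0,0,0,0,0],
)

```text
time: 24.28
tool_pos: [374.0, 308.2, 212.7]
tcp_rot: [-89.4, -0.2, -49.4]
ft_force: [0.2, -0.2, -0.6]
finger_gap: 42.7
```

Run:
```python
from spat import *
s=shot("wrist","w13"); print(s["P"][:3,3].round(1))
p,rc=spat(s,(200,120,440,330)); print(rc)
# view pose over the bears: yaw 0ish, tool z toward +y
T=go([570,250,260],-25);
```

```text
[374.  308.2 212.7]
((372.0653076171875, 305.72161865234375), (101.87256622314453, 19.012325286865234), 40.55915832519531)
lin [0.5735, -0.1634, 0.3752] tw [-0.0037, -0.2709, 0.0023]
```

Run:
```python
from spat import *
T=go([590,285,260],-10);
```

```text
lin [0.5283, -0.1627, 0.5017] tw [-0.0034, -0.4376, 0.0028]
```

Call:
move_arm(
  linear=[
    [0.1,-0.1,0.1],
    [0.2,-0.16,0.2],
    [0.3,-0.163,0.3],
    [0.4,-0.163,0.4],
    [0.528,-0.163,0.5],
    [0.528,-0.163,0.502],
    [0.528,-0.163,0.502],
    [0.528,-0.163,0.502],
    [0.528,-0.163,0.502],
  ],
  twist=[
    [-0.003,-0.07,0.003],
    [-0.003,-0.14,0.003],
    [-0.003,-0.21,0.003],
    [-0.003,-0.28,0.003],
    [-0.003,-0.35,0.003],
    [-0.003,-0.42,0.003],
    [-0.003,-0.438,0.003],
    [-0.003,-0.438,0.003],
    [-0.003,-0.438,0.003],
  ],
  hand=[0.1,0.1,0.1,0.1,0.1,0.1,0.1,0.1,0.1],
)

```text
time: 25.08
tool_pos: [589.1, 284.8, 257.7]
tcp_rot: [-90.1, 0.2, -10.1]
ft_force: [-0.3, 0.7, 0.5]
finger_gap: 47.0
```

```bash
cat > bear.py <<'E'
from board import *
def bears(s,zmin=4,zmax=45):
    """white blobs: centroid of depth points, main axis, extents (world)"""
    f=s["frame"].astype(int); P=depthpts(s)
    m=((f.min(2)>95)&(f[...,0]-f[...,2]>3)&(f[...,0]-f[...,2]<60)&(P[...,2]>zmin)&(P[...,2]<zmax)).astype(np.uint8)
    m=cv2.morphologyEx(m,cv2.MORPH_CLOSE,np.ones((5,5)))
    n,lab,st,_=cv2.connectedComponentsWithStats(m); out=[]
    for i in range(1,n):
        if not 500<st[i,4]<12000: continue
        p=P[(lab==i)&(P[...,2]>zmin)&(P[...,2]<zmax)]; out.append((st[i].tolist(),p,cv2.minAreaRect(p[:,:2].astype(np.float32))))
    return out
E
python3 - <<'E'
from bear import *
s=shot("wrist","w14"); print(s["P"][:3,3].round(1))
for st,p,rc in bears(s): print(st,p.mean(0).round(1),rc,p[:,2].max().round(1))
E
```

```text
[589.1 284.8 257.7]
[117, 124, 59, 64, 1936] [428.6 354.    7.1] ((426.9927062988281, 354.127197265625), (55.635501861572266, 40.67250442504883), 44.155670166015625) 10.0
[309, 195, 63, 66, 1463] [605.7 250.1  22.6] ((603.5072631835938, 251.4371795654297), (28.289167404174805, 66.96022033691406), 32.799407958984375) 30.7
[395, 200, 44, 70, 1492] [679.9 228.4  22.8] ((682.4813232421875, 229.69749450683594), (66.8454818725586, 28.551006317138672), 68.65959930419922) 30.9
[209, 224, 32, 67, 1459] [482.3 239.1  22.6] ((480.40008544921875, 240.14093017578125), (67.41605377197266, 28.240007400512695), 74.99462127685547) 30.5
[264, 350, 115, 29, 1994] [556.7  93.6  22.3] ((556.1100463867188, 86.7381591796875), (26.602924346923828, 129.6759033203125), 86.87785339355469) 27.1
```

View pics/w14.png

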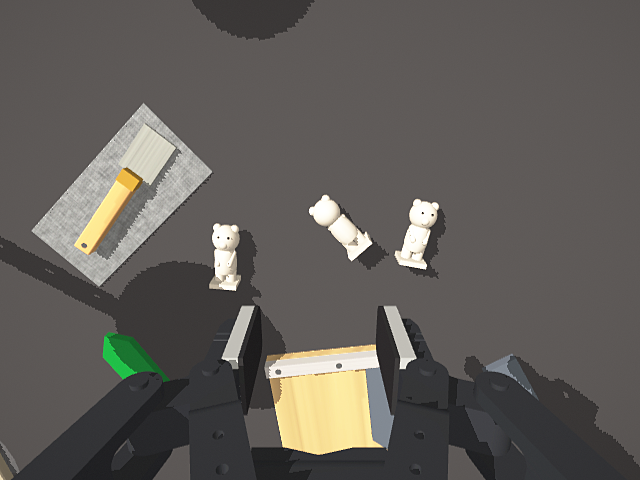

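w14 shows three bears, all on their backs: heads/feet at (226,232)/(224,282), (325,208)/(362,245) and (424,210)/(410,260). The middle one has been knocked aside since w1. The spatula is on its mat at (128,180).

```bash
cat > kin.py <<'E'
from bear import *
up=np.array([0,0,1.])
def Rt(x,d):
    x=x/np.linalg.norm(x); return np.c_[x,d,np.cross(x,d)]
def pickR(hdeg,al):
    a=np.radians(al); h=np.array([np.cos(np.radians(hdeg)),np.sin(np.radians(hdeg)),0])
    return Rt(np.cross(h,up),-np.cos(a)*up-np.sin(a)*h)   # jaw axis = bear y
def placeR(adeg,al):
    """approach azimuth adeg"""
    a=np.radians(al); g=np.array([np.cos(np.radians(adeg)),np.sin(np.radians(adeg)),0])
    return Rt(np.cross(g,up),np.cos(a)*g-np.sin(a)*up)
def joints(R,pos,s,d6=250):
    wc=np.array(pos)-d6*R[:,1]; j1=np.degrees(np.arctan2(wc[1],wc[0]))
    Rf=np.c_[-R[:,0],R[:,1],-R[:,2]]
    F=Ro.from_euler("ZY",[j1,s],degrees=True).as_matrix()
    e=Ro.from_matrix(F.T@Rf).as_euler("ZYZ",degrees=True)
    return round(j1,1),e.round(1),np.round([e[0]-180*np.sign(e[0]),-e[1],e[2]-180*np.sign(e[2])],1),wc.round()
E
python3 - <<'E'
from kin import *
st=r.sense(); print(st["joint_pos"].round(1),st["tool_pos"])
print("check",joints(Ro.from_euler("xyz",st["tcp_rot"],degrees=True).as_matrix(),st["tool_pos"],st["joint_pos"][1]+st["joint_pos"][2]))
for al in(30,45):
  for h,p in((122.8,(603,251,25)),(68.7,(682,230,25)),(75,(480,240,25))):
    for s in(100,125): print(al,"pick",h,s,joints(pickR(h,al),p,s))
  for az in(87,60):
    for s in(100,125): print(al,"place",az,s,joints(placeR(az,al),(626,30,60),s))
E
```

```text
[21.3 15.5 73.3  0.  91.3 31.4] [588.96238034 285.15160399 258.50879759]
check (np.float64(25.8), array([-90.9, 125.8,  -1.6]), array([  89.1, -125.8,  178.4]), array([590., 285., 509.]))
30 pick 122.8 100 (np.float64(33.6), array([-119.5,   95.7,    8.3]), array([  60.5,  -95.7, -171.7]), array([535., 356., 242.]))
30 pick 122.8 125 (np.float64(33.6), array([-114.9,  107.3,   30.9]), array([  65.1, -107.3, -149.1]), array([535., 356., 242.]))
30 pick 68.7 100 (np.float64(25.5), array([-122.8,  135.1,  -17.2]), array([  57.2, -135.1,  162.8]), array([727., 346., 242.]))
30 pick 68.7 125 (np.float64(25.5), array([-94.6, 143.5,  19.5]), array([  85.4, -143.5, -160.5]), array([727., 346., 242.]))
30 pick 75 100 (np.float64(35.1), array([-124.2,  137.9,  -19.8]), array([  55.8, -137.9,  160.2]), array([512., 361., 242.]))
30 pick 75 125 (np.float64(35.1), array([-92.9, 146.2,  19.2]), array([  87.1, -146.2, -160.8]), array([512., 361., 242.]))
30 place 87 100 (np.float64(-16.9), array([-30.3,  74.4,  -7. ]), array([149.7, -74.4, 173. ]), array([ 615., -186.,  185.]))
30 place 87 125 (np.
[... 951 characters left out ...]
 array([  35.4, -132.8,  143.8]), array([526., 411., 202.]))
45 pick 75 125 (np.float64(38.0), array([-121. ,  150.2,   -6.6]), array([  59. , -150.2,  173.4]), array([526., 411., 202.]))
45 place 87 100 (np.float64(-13.4), array([-45.9,  75.6,  -0.1]), array([134.1, -75.6, 179.9]), array([ 617., -147.,  237.]))
45 place 87 125 (np.float64(-13.4), array([-54. ,  59.3,  20.5]), array([ 126. ,  -59.3, -159.5]), array([ 617., -147.,  237.]))
45 place 60 100 (np.float64(-12.9), array([-42.7,  94.7,  19.2]), array([ 137.3,  -94.7, -160.8]), array([ 538., -123.,  237.]))
45 place 60 125 (np.float64(-12.9), array([-44.1,  76.4,  36.3]), array([ 135.9,  -76.4, -143.7]), array([ 538., -123.,  237.]))
```

```bash
sed -i 's/Rf=np.c_\[.*/Rf=np.c_[-R[:,0],R[:,2],R[:,1]]/; s/wc=np.array(pos)-d6\*R\[:,1\]; j1=.*/wc=np.array(pos)-d6*R[:,1]; j1=np.degrees(np.arctan2(wc[1],wc[0])-np.arcsin(51\/np.hypot(wc[0],wc[1])))/' kin.py
python3 - <<'E'
from kin import *
st=r.sense()
print("check",joints(Ro.from_euler("xyz",st["tcp_rot"],degrees=True).as_matrix(),st["tool_pos"],st["joint_pos"][1]+st["joint_pos"][2]))
for al in(30,45):
  for h,p in((122.8,(603,251,25)),(68.7,(682,230,25)),(75,(480,240,25))):
    for s in(100,125): print(al,"pick",h,s,joints(pickR(h,al),p,s))
  for az in(87,60):
    for s in(100,125): print(al,"place",az,s,joints(placeR(az,al),(626,30,60),s))
E
```

```text
check (np.float64(21.3), array([ 0. , 91.3, 31.4]), array([-180. ,  -91.3, -148.6]), array([590., 285., 509.]))
30 pick 122.8 100 (np.float64(29.1), array([-30.5,  79.5,   1.8]), array([ 149.5,  -79.5, -178.2]), array([535., 356., 242.]))
30 pick 122.8 125 (np.float64(29.1), array([-35.8,  58.4,  16.4]), array([ 144.2,  -58.4, -163.6]), array([535., 356., 242.]))
30 pick 68.7 100 (np.float64(21.8), array([-21.8, 100.7,  43. ]), array([ 158.2, -100.7, -137. ]), array([727., 346., 242.]))
30 pick 68.7 125 (np.float64(21.8), array([-21.9,  77.5,  52.2]), array([ 158.1,  -77.5, -127.8]), array([727., 346., 242.]))
30 pick 75 100 (np.float64(30.5), array([-21. , 101.6,  45.2]), array([ 159. , -101.6, -134.8]), array([512., 361., 242.]))
30 pick 75 125 (np.float64(30.5), array([-21. ,  78.2,  54.1]), array([ 159. ,  -78.2, -125.9]), array([512., 361., 242.]))
30 place 87 100 (np.float64(-21.4), array([ 56.7, 100.5, -18.1]), array([-123.3, -100.5,  161.9]), array([ 615., -186.,  185.]))
30 place 87 125 (np.float64(-21.4), array([ 55.4,  86.4, -38.9]), array([-124.6,  -86.4,  141.1]), array(
[... 845 characters left out ...]
]), array([ 149.3, -113.6, -135.3]), array([526., 411., 202.]))
45 pick 75 125 (np.float64(33.6), array([-27.9,  91.7,  57.2]), array([ 152.1,  -91.7, -122.8]), array([526., 411., 202.]))
45 place 87 100 (np.float64(-18.0), array([ 43.2,  93.3, -17.7]), array([-136.8,  -93.3,  162.3]), array([ 617., -147.,  237.]))
45 place 87 125 (np.float64(-18.0), array([ 45. ,  75.2, -35.1]), array([-135. ,  -75.2,  144.9]), array([ 617., -147.,  237.]))
45 place 60 100 (np.float64(-18.2), array([45.9, 74.6,  1.2]), array([-134.1,  -74.6, -178.8]), array([ 538., -123.,  237.]))
45 place 60 125 (np.float64(-18.2), array([ 54.4,  58.4, -19.7]), array([-125.6,  -58.4,  160.3]), array([ 538., -123.,  237.]))
```

```bash
cat >> kin.py <<'E'
AZ=90+Y0
def pickpose(mid,h,z=8,al=30,back=9):
    hv=np.array([np.cos(np.radians(h)),np.sin(np.radians(h))]); p=np.array(mid)-back*hv
    return [*p,z],pickR(h,al)
def seq(steps):
    """steps of (pos,R): print numbers of each call; first from the measured pose"""
    T=None
    for p,R in steps: T=go(p,0,T,R)
E
python3 - <<'E'
from kin import *
p,R=pickpose((682.5,229.7),68.7); a=np.array(p)
seq([(a+[0,0,90],R),(a,R)])
E
```

```text
lin [0.3347, 0.5343, -0.1568] tw [-0.3317, 0.1227, 0.0312]
lin [0.0, 0.2598, 0.15] tw [0.0, 0.0, 0.0]
```

Call:
move_arm(
  linear=[
    [0.08,0.06,-0.04],
    [0.16,0.15,-0.08],
    [0.24,0.25,-0.12],
    [0.335,0.35,-0.157],
    [0.335,0.45,-0.157],
    [0.335,0.534,-0.157],
    [0.335,0.534,-0.157],
    [0.335,0.534,-0.157],
    [0.335,0.534,-0.157],
  ],
  twist=[
    [-0.07,0.03,0.006],
    [-0.14,0.05,0.013],
    [-0.21,0.08,0.02],
    [-0.28,0.1,0.026],
    [-0.332,0.123,0.031],
    [-0.332,0.123,0.031],
    [-0.332,0.123,0.031],
    [-0.332,0.123,0.031],
    [-0.332,0.123,0.031],
  ],
  hand=[0.1,0.1,0.1,0.1,0.1,0.1,0.1,0.1,0.1],
)

```text
time: 25.88
tool_pos: [680.5, 222.1, 102.8]
tcp_rot: [-119.8, -0.3, -21.3]
ft_force: [0.1, 0.2, 1.4]
finger_gap: 47.2
```

Run:
```python
from kin import *
s=shot("wrist","w15")
for st,p,rc in bears(s): print(st,p.mean(0).round(1),rc,p[:,2].max().round(1))
p,R=pickpose((682.5,229.7),68.7); a=np.array(p)
print(r.sense()["joint_pos"].round(1),r.sense()["tool_pos"])
seq([(a,R)])
```

```text
[289, 114, 55, 118, 4740] [684.  231.7  22.5] ((682.545654296875, 230.11070251464844), (68.22318267822266, 28.02076530456543), 68.5584716796875) 30.6
[112, 140, 127, 99, 5176] [609.4 253.9  20.6] ((603.6381225585938, 252.0240020751953), (29.595762252807617, 66.5791015625), 33.21377182006836) 29.5
[0, 207, 84, 88, 3906] [486.5 237.6  19.9] ((480.4518737792969, 240.52737426757812), (68.17559051513672, 29.730751037597656), 75.18285369873047) 29.9
[261, 302, 127, 103, 3375] [631.9  67.2  22. ] ((612.8768310546875, -8.257026672363281), (211.24142456054688, 87.14128112792969), 86.88200378417969) 26.2
[171, 327, 48, 27, 840] [512.9  98.6  20.7] ((508.6567077636719, 95.69904327392578), (51.934654235839844, 32.18171310424805), 42.49207305908203) 25.9
[293, 415, 101, 36, 2349] [ 539.  -237.8   13.7] ((524.9347534179688, -289.54736328125), (189.98947143554688, 149.11598205566406), 59.0926513671875) 23.7
[0, 422, 50, 25, 685] [ 76.7 -72.7  12.6] ((72.12577819824219, -87.63916015625), (138.3680419921875, 64.57438659667969), 37.502750396728516) 14.7
[ 24.2  53.2  42.6 -21.3 105.   43.9] [681.3960235  222.27887126 104.85260446]
lin [-0.0079, 0.2833, 0.1548] tw [-0.0039, -0.0024, 0.0039]
```

View pics/w15.png

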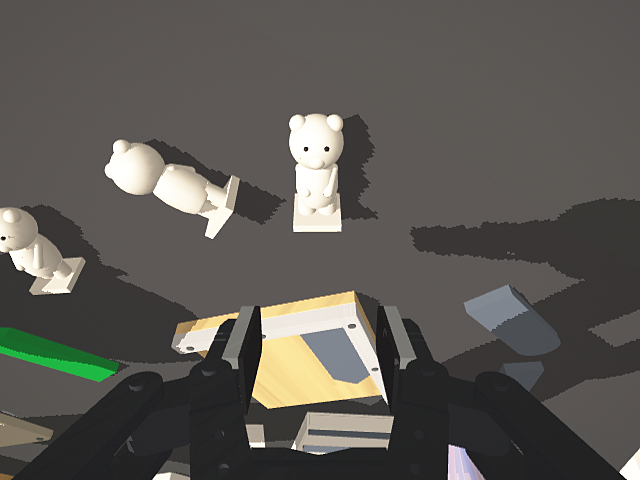

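The right bear (317,170) is centred between the fingers with its face up. The middle one lies rolled on another side, which does not matter as torso and foot are square. I descend and grip.

Call:
move_arm(
  linear=[
    [-0.008,0.1,0.055],
    [-0.008,0.2,0.11],
    [-0.008,0.25,0.137],
    [-0.008,0.275,0.15],
    [-0.008,0.283,0.155],
    [-0.008,0.283,0.155],
    [-0.008,0.283,0.155],
    [-0.008,0.283,0.155],
    [-0.008,0.283,0.155],
    [-0.008,0.283,0.155],
    [-0.008,0.283,0.155],
    [-0.008,0.283,0.155],
  ],
  twist=[
    [-0.004,-0.002,0.004],
    [-0.004,-0.002,0.004],
    [-0.004,-0.002,0.004],
    [-0.004,-0.002,0.004],
    [-0.004,-0.002,0.004],
    [-0.004,-0.002,0.004],
    [-0.004,-0.002,0.004],
    [-0.004,-0.002,0.004],
    [-0.004,-0.002,0.004],
    [-0.004,-0.002,0.004],
    [-0.004,-0.002,0.004],
    [-0.004,-0.002,0.004],
  ],
  hand=[0.1,0.1,0.1,0.1,0.1,0.1,0.1,-0.6,-0.6,-0.6,-0.6,-0.6],
  force=40,
)

```text
time: 26.93
tool_pos: [680.4, 221.9, 10.1]
tcp_rot: [-119.9, -0.2, -21.3]
ft_force: [-0.1, 0.3, 5.9]
finger_gap: 23.1
```

Run:
```python
from kin import *
st=r.sense(); print(st["tool_pos"],st["tcp_rot"],st["finger_gap"],st["ft_force"])
P=pose(); pk,R=pickpose((682.5,230),68.7)
mid=np.array([682.5,230,14]); print("TCP in bear frame from mid (tool axes)",((mid-P[:3,3])@P[:3,:3]).round(1))
```

```text
[680.37052028 221.90650005  10.14668847] [-119.91658838   -0.15020352  -21.32698224] 23.138301921721762 [-0.08619618  0.30333252  5.91393056]
TCP in bear frame from mid (tool axes) [-0.9 -7.5  5.3]
```

```bash
cat >> kin.py <<'E'
from scipy.spatial.transform import Slerp
def carry(y,off,x=-20,al=30,lift=130,via=None,P=None,zt=55):
    """calls: lift, half turn, above place, down"""
    P=pose() if P is None else P; R0=P[:3,:3]; Rp=placeR(AZ,al)
    m=np.array([*toworld([x,y])[0],zt]); t=m-Rp@np.array(off)
    sl=Slerp([0,1],Ro.from_matrix([R0,Rp])); Rm=sl(0.5).as_matrix()
    a=P[:3,3]+[0,0,lift]; v=np.array(via) if via is not None else np.array([(a[0]+t[0])/2,(a[1]+t[1])/2,180])
    seq([(a,R0),(v,Rm),(t+[0,0,60],Rp),(t,Rp)]); print("target",t.round(1))
E
python3 - <<'E'
from kin import *
carry(-16,(0,-7.5,5.3))
E
```

```text
lin [0.0011, -0.3756, -0.2161] tw [0.0, 0.0, 0.0]
lin [0.0087, 0.0213, -0.3032] tw [0.4951, -0.1081, 0.03]
lin [-0.019, 0.1674, -0.3259] tw [0.4951, -0.1081, 0.03]
lin [0.0, 0.1, -0.1732] tw [0.0, 0.0, 0.0]
target [625.4  67.3  46.7]
```

Call:
move_arm(
  linear=[
    [0,-0.04,-0.023],
    [0,-0.12,-0.07],
    [0,-0.22,-0.127],
    [0,-0.32,-0.184],
    [0,-0.376,-0.216],
    [0,-0.376,-0.216],
  ],
  twist=[
    [0,0,0],
    [0,0,0],
    [0,0,0],
    [0,0,0],
    [0,0,0],
    [0,0,0],
  ],
  hand=[-0.6,-0.6,-0.6,-0.6,-0.6,-0.6],
)

```text
time: 27.43
tool_pos: [683.0, 223.2, 149.2]
tcp_rot: [-119.5, -0.6, -21.3]
ft_force: [0.5, 0.3, 0.7]
finger_gap: 23.5
```

Call:
move_arm(
  linear=[
    [0.001,0.003,-0.04],
    [0.002,0.006,-0.08],
    [0.003,0.009,-0.12],
    [0.005,0.012,-0.16],
    [0.006,0.015,-0.2],
    [0.007,0.018,-0.25],
    [0.009,0.021,-0.3],
    [0.009,0.021,-0.303],
    [0.009,0.021,-0.303],
    [0.009,0.021,-0.303],
  ],
  twist=[
    [0.06,-0.013,0.003],
    [0.12,-0.026,0.007],
    [0.19,-0.041,0.011],
    [0.26,-0.057,0.015],
    [0.33,-0.072,0.02],
    [0.4,-0.088,0.024],
    [0.47,-0.103,0.028],
    [0.495,-0.108,0.03],
    [0.495,-0.108,0.03],
    [0.495,-0.108,0.03],
  ],
  hand=[-0.6,-0.6,-0.6,-0.6,-0.6,-0.6,-0.6,-0.6,-0.6,-0.6],
)

```text
time: 28.27
tool_pos: [654.9, 144.7, 188.6]
tcp_rot: [-74.7, 3.2, -12.4]
ft_force: [0.5, 0.6, -0.5]
finger_gap: 23.0
```

```bash
cat >> kin.py <<'E'
def above(y,off,x=-20,al=30,zt=55):
    Rp=placeR(AZ,al); t=np.array([*toworld([x,y])[0],zt])-Rp@np.array(off); seq([(t+[0,0,60],Rp),(t,Rp)]); print(t.round(1))
E
python3 - <<'E'
from kin import *
st=r.sense(); print(st["tool_pos"],st["joint_pos"].round(1),st["finger_gap"])
above(-16,(0,-7.5,5.3))
E
```

```text
[654.92745622 144.69968588 188.56194645] [-0.4 17.6 79.6 15.7 83.  10.4] 23.031802981139858
lin [-0.0256, 0.1929, -0.3361] tw [0.4925, -0.1056, 0.0359]
lin [0.0, 0.1, -0.1732] tw [0.0, 0.0, 0.0]
[625.4  67.3  46.7]
```

Call:
move_arm(
  linear=[
    [-0.003,0.02,-0.04],
    [-0.006,0.04,-0.08],
    [-0.009,0.06,-0.12],
    [-0.012,0.09,-0.16],
    [-0.016,0.12,-0.21],
    [-0.02,0.15,-0.26],
    [-0.024,0.18,-0.31],
    [-0.026,0.193,-0.336],
    [-0.026,0.193,-0.336],
    [-0.026,0.193,-0.336],
  ],
  twist=[
    [0.06,-0.013,0.004],
    [0.12,-0.026,0.009],
    [0.19,-0.041,0.014],
    [0.26,-0.056,0.019],
    [0.33,-0.071,0.024],
    [0.4,-0.086,0.029],
    [0.47,-0.1,0.034],
    [0.4925,-0.106,0.036],
    [0.4925,-0.106,0.036],
    [0.4925,-0.106,0.036],
  ],
  hand=[-0.6,-0.6,-0.6,-0.6,-0.6,-0.6,-0.6,-0.6,-0.6,-0.6],
)

```text
time: 29.1
tool_pos: [624.9, 68.5, 105.0]
tcp_rot: [-30.1, 0.2, -3.0]
ft_force: [0.1, -0.2, 0.7]
finger_gap: 23.3
```

Run:
```python
from kin import *
st=r.sense(); print(st["tool_pos"],st["tcp_rot"],st["joint_pos"].round(1),st["finger_gap"])
above(-16,(0,-7.5,5.3))
s=shot("wrist","w16"); f=s["frame"]; c=shot("scene","s3")["frame"][180:300,240:400]
cv2.imwrite("pics/m16.png",np.hstack([cv2.resize(f,(400,300)),cv2.resize(c,(400,300))])[...,::-1])
```

```text
[624.87040634  68.45683511 105.01722214] [-30.05256136   0.23411873  -3.01822055] [-26.5  34.6  85.9  52.5  92.6 -37.6] 23.275791758097835
lin [0.0018, -0.0061, 0.0028] tw [0.0006, -0.0016, -0.0024]
lin [0.0, 0.1, -0.1732] tw [0.0, 0.0, 0.0]
[625.4  67.3  46.7]
```

View pics/m16.png

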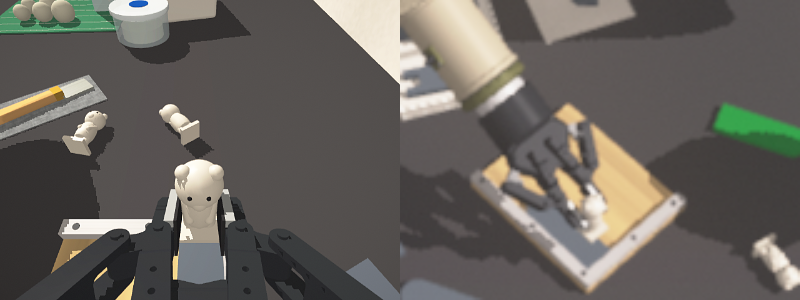

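The bear hangs upright between the fingers over the near-fence end of the base. From here on I check numerically, as the picture budget is used up.

Call:
move_arm(
  linear=[
    [0.002,0.02,-0.04],
    [0.002,0.045,-0.085],
    [0.002,0.065,-0.12],
    [0.002,0.08,-0.147],
    [0.002,0.088,-0.16],
    [0.002,0.092,-0.167],
    [0.002,0.094,-0.17],
    [0.002,0.094,-0.17],
    [0.002,0.094,-0.17],
  ],
  twist=[
    [0,-0.002,-0.002],
    [0,-0.002,-0.002],
    [0,-0.002,-0.002],
    [0,-0.002,-0.002],
    [0,-0.002,-0.002],
    [0,-0.002,-0.002],
    [0,-0.002,-0.002],
    [0,-0.002,-0.002],
    [0,-0.002,-0.002],
  ],
  hand=[-0.6,-0.6,-0.6,-0.6,-0.6,-0.6,-0.6,-0.6,-0.6],
)

```text
time: 29.95
tool_pos: [627.3, 67.4, 50.1]
tcp_rot: [-30.2, -0.4, -3.0]
ft_force: [0.4, -0.1, -0.6]
finger_gap: 23.1
```

Run:
```python
from kin import *
st=r.sense(); print(st["tool_pos"],st["tcp_rot"],st["ft_force"],st["finger_gap"])
above(-16,(0,-7.5,5.3))
s=shot("scene","s4"); P=depthpts(s); f=s["frame"].astype(int)
m=(f.min(2)>95)&(f[...,0]-f[...,2]>3)&(f[...,0]-f[...,2]<60)
q=P.reshape(-1,3); c=tocorner(q[:,:2]); k=m.ravel()&(c[:,0]>-40)&(c[:,0]<5)&(c[:,1]>-40)&(c[:,1]<20)&(q[:,2]>20)&(q[:,2]<100)
print(k.sum(),q[k,2].max() if k.any() else 0, np.percentile(q[k,2],[2,50,98]) if k.any() else 0, np.c_[c[k],q[k,2]].mean(0))
```

```text
[627.257107    67.352113    50.14781541] [-30.15694363  -0.38841479  -3.02234756] [ 0.38745047 -0.11840549 -0.61046217] 23.13123223588019
lin [-0.005, -0.0952, 0.1626] tw [0.0017, 0.0043, 0.0011]
lin [0.0, 0.1, -0.1732] tw [0.0, 0.0, 0.0]
[625.4  67.3  46.7]
293 96.56530245381714 [20.86743809 41.51864325 93.72272871] [-14.90683359  -7.78772137  51.18863978]
```

Call:
move_arm(
  linear=[
    [-0.003,0.003,-0.005],
    [-0.005,0.005,-0.0095],
    [-0.005,0.0065,-0.0115],
    [-0.005,0.0065,-0.0115],
    [-0.005,0.0065,-0.0115],
  ],
  twist=[
    [0,0.004,0],
    [0,0.004,0],
    [0,0.004,0],
    [0,0.004,0],
    [0,0.004,0],
  ],
  hand=[-0.6,-0.6,-0.6,-0.6,-0.6],
)

```text
time: 30.42
tool_pos: [626.3, 67.0, 47.4]
tcp_rot: [-30.1, -0.2, -3.2]
ft_force: [-0.4, -2.4, 6.6]
finger_gap: 23.1
```

Run:
```python
from kin import *
st=r.sense(); print(st["tool_pos"],st["tcp_rot"],st["ft_force"],st["finger_gap"])
```

```text
[626.27581352  66.98510831  47.42391229] [-30.11423822  -0.16282477  -3.21378501] [-0.41128945 -2.43259663  6.61983739] 23.05929842532642
```

Call:
move_arm(
  linear=[
    [0,0,0],
    [0,0,0],
    [0,0,0],
    [0,0,0],
    [0,-0.02,0],
    [0,-0.06,0],
    [0,-0.12,0],
    [0,-0.2,0],
    [0,-0.3,0],
    [0,-0.35,0],
    [0,-0.35,0],
  ],
  twist=[
    [0,0,0],
    [0,0,0],
    [0,0,0],
    [0,0,0],
    [0,0,0],
    [0,0,0],
    [0,0,0],
    [0,0,0],
    [0,0,0],
    [0,0,0],
    [0,0,0],
  ],
  hand=[-0.35,-0.25,-0.15,-0.15,-0.15,-0.15,-0.15,-0.15,-0.15,-0.15,-0.15],
)

```text
time: 31.33
tool_pos: [622.7, -28.1, 102.8]
tcp_rot: [-30.3, -0.4, -3.4]
ft_force: [0.8, 0.2, 0.0]
finger_gap: 36.0
```

```bash
cat >> kin.py <<'E'
def standing(s,ys=(-128,20)):
    """white points above the base: per cluster along y: extents in corner frame, top z"""
    P=depthpts(s); f=s["frame"].astype(int)
    m=(f.min(2)>95)&(f[...,0]-f[...,2]>3)&(f[...,0]-f[...,2]<60)
    q=P[m]; c=tocorner(q[:,:2]); k=(c[:,0]>-50)&(c[:,0]<15)&(c[:,1]>ys[0]-15)&(c[:,1]<ys[1])&(q[:,2]>30)&(q[:,2]<110)
    c=np.c_[c,q[:,2]][k]; return c
E
python3 - <<'E'
from kin import *
st=r.sense(); print(st["tool_pos"],st["tcp_rot"],st["finger_gap"])
s=shot("wrist","w17"); c=standing(s)
print(len(c)); 
for lo,hi in((30,60),(62,75),(75,100)):
    d=c[(c[:,2]>lo)&(c[:,2]<hi)]
    if len(d): print(lo,hi,np.percentile(d,[2,50,98],axis=0).round(1).tolist())
t=shot("top","t3")
for st_,p,rc in bears(t,8,45):
    print(st_,p.mean(0).round(),rc)
E
```

```text
[622.72668398 -28.10475229 102.8214017 ] [-30.27329382  -0.43834526  -3.41183791] 36.0389293323521
2602
30 60 [[-29.8, -28.7, 31.1], [-18.9, -26.0, 51.2], [-7.9, -18.1, 59.7]]
62 75 [[-31.2, -31.4, 62.1], [-18.9, -28.3, 72.1], [-7.2, -21.3, 74.9]]
75 100 [[-31.4, -30.1, 75.4], [-18.9, -22.4, 84.3], [-6.8, -11.5, 88.9]]
[0, 0, 640, 29, 5238] [1304.  -39.   27.] ((1304.205078125, -25.961669921875), (16.429893493652344, 2226.2451171875), 0.047491468489170074)
[283, 196, 60, 53, 579] [609.  42.  25.] ((571.5922241210938, 4.750083923339844), (184.35911560058594, 170.75750732421875), 86.79194641113281)
[432, 231, 40, 54, 571] [ 441. -436.   16.] ((446.0800476074219, -428.8486633300781), (63.83837890625, 158.50477600097656), 60.74723815917969)
[80, 300, 33, 47, 867] [266. 671.  34.] ((273.10906982421875, 682.52685546875), (97.63459014892578, 139.48837280273438), 88.25338745117188)
[457, 359, 142, 62, 6212] [  51. -617.   22.] ((49.26734161376953, -620.111083984375), (131.08946228027344, 402.3282470703125), 5.695885181427002)
[289, 373, 67, 57, 1412] [ 58. -35.  13.] ((57.25700378417969, -37.29144287109375), (239.11077880859375, 107.53313446044922), 55.82255554199219)
```

```bash
cat >> kin.py <<'E'
def topick(mid,h,via=None,z=8,hi=90):
    P=pose(); p,R=pickpose(mid,h,z); p=np.array(p); a=p+[0,0,hi]
    Rm=Slerp([0,1],Ro.from_matrix([P[:3,:3],R]))(0.5).as_matrix()
    v=np.array(via) if via is not None else np.array([*((P[:2,3]+a[:2])/2),200])
    seq([(P[:3,3]+[0,0,90],P[:3,:3]),(v,Rm),(a,R),(p,R)])
E
python3 - <<'E'
from kin import *
topick((603.6,251.8),123)
E
```

```text
lin [0.0011, -0.1507, 0.2594] tw [0.0, 0.0, 0.0]
lin [-0.0471, 0.3696, 0.252] tw [-0.4805, -0.2153, 0.0587]
lin [0.0483, 0.4506, 0.3339] tw [-0.4805, -0.2153, 0.0587]
lin [0.0, 0.2598, 0.15] tw [0.0, 0.0, 0.0]
```

Call:
move_arm(
  linear=[
    [0,-0.06,0.1],
    [0,-0.12,0.2],
    [0,-0.15,0.26],
    [0,-0.15,0.26],
    [0,-0.15,0.26],
  ],
  twist=[
    [0,0,0],
    [0,0,0],
    [0,0,0],
    [0,0,0],
    [0,0,0],
  ],
  hand=[0.1,0.1,0.1,0.1,0.1],
)

```text
time: 31.85
tool_pos: [621.4, -23.5, 191.0]
tcp_rot: [-30.2, -0.3, -3.2]
ft_force: [0.3, -1.0, 0.3]
finger_gap: 47.5
```

Call:
move_arm(
  linear=[
    [-0.005,0.04,0.03],
    [-0.01,0.09,0.06],
    [-0.017,0.14,0.095],
    [-0.024,0.19,0.13],
    [-0.03,0.24,0.165],
    [-0.037,0.29,0.2],
    [-0.044,0.34,0.23],
    [-0.047,0.37,0.252],
    [-0.047,0.37,0.252],
    [-0.047,0.37,0.252],
  ],
  twist=[
    [-0.06,-0.027,0.007],
    [-0.12,-0.054,0.015],
    [-0.18,-0.081,0.022],
    [-0.24,-0.108,0.029],
    [-0.31,-0.139,0.038],
    [-0.38,-0.17,0.046],
    [-0.44,-0.197,0.054],
    [-0.48,-0.215,0.059],
    [-0.48,-0.215,0.059],
    [-0.48,-0.215,0.059],
  ],
  hand=[0.1,0.1,0.1,0.1,0.1,0.1,0.1,0.1,0.1,0.1],
)

```text
time: 32.68
tool_pos: [613.3, 113.6, 198.8]
tcp_rot: [-75.1, -7.6, 15.2]
ft_force: [-0.1, -0.5, -0.4]
finger_gap: 47.3
```

Call:
move_arm(
  linear=[
    [0.005,0.05,0.035],
    [0.011,0.1,0.075],
    [0.017,0.16,0.12],
    [0.024,0.22,0.165],
    [0.03,0.28,0.21],
    [0.037,0.34,0.255],
    [0.044,0.41,0.3],
    [0.048,0.45,0.334],
    [0.048,0.45,0.334],
    [0.048,0.45,0.334],
  ],
  twist=[
    [-0.06,-0.027,0.007],
    [-0.12,-0.054,0.015],
    [-0.18,-0.081,0.022],
    [-0.24,-0.108,0.029],
    [-0.31,-0.139,0.038],
    [-0.38,-0.17,0.046],
    [-0.44,-0.197,0.054],
    [-0.48,-0.215,0.059],
    [-0.48,-0.215,0.059],
    [-0.48,-0.215,0.059],
  ],
  hand=[0.1,0.1,0.1,0.1,0.1,0.1,0.1,0.1,0.1,0.1],
)

```text
time: 33.52
tool_pos: [603.4, 247.1, 92.1]
tcp_rot: [-119.8, 0.6, 33.4]
ft_force: [-0.8, -0.6, -0.7]
finger_gap: 47.1
```

Run:
```python
from kin import *
s=shot("wrist","w18"); print(s["P"][:3,3].round(1),r.sense()["tcp_rot"].round(1))
B=bears(s)
for st,p,rc in B[:4]: print(st,p.mean(0).round(1),rc,p[:,2].max().round(1))
p,R=pickpose((603.6,251.8),123); seq([(p,R)])
```

```text
[603.4 247.1  92.1] [-119.8    0.4   33.3]
[0, 7, 137, 160, 10729] [481.3 244.   22.5] ((480.52685546875, 240.11351013183594), (69.31788635253906, 28.033599853515625), 74.51766967773438) 30.6
[297, 134, 55, 117, 5434] [600.7 255.2  22.2] ((603.1749877929688, 251.89439392089844), (28.014720916748047, 67.90877532958984), 33.06627655029297) 29.6
[50, 259, 182, 97, 4559] [547.7  95.3  21.2] ((554.1107177734375, 75.8421401977539), (56.825008392333984, 129.77561950683594), 82.28182220458984) 28.3
[0, 383, 97, 49, 2432] [ 513.1 -226.8   13.7] ((517.849609375, -237.66775512695312), (126.70089721679688, 101.26061248779297), 77.93196868896484) 23.5
lin [0.008, 0.2559, 0.1318] tw [-0.002, 0.0045, -0.0021]
```

Call:
move_arm(
  linear=[
    [0.008,0.1,0.05],
    [0.008,0.18,0.09],
    [0.008,0.23,0.118],
    [0.008,0.25,0.129],
    [0.008,0.256,0.132],
    [0.008,0.256,0.132],
    [0.008,0.256,0.132],
    [0.008,0.256,0.132],
    [0.008,0.256,0.132],
    [0.008,0.256,0.132],
    [0.008,0.256,0.132],
    [0.008,0.256,0.132],
  ],
  twist=[
    [-0.002,0.004,-0.002],
    [-0.002,0.004,-0.002],
    [-0.002,0.004,-0.002],
    [-0.002,0.004,-0.002],
    [-0.002,0.004,-0.002],
    [-0.002,0.004,-0.002],
    [-0.002,0.004,-0.002],
    [-0.002,0.004,-0.002],
    [-0.002,0.004,-0.002],
    [-0.002,0.004,-0.002],
    [-0.002,0.004,-0.002],
    [-0.002,0.004,-0.002],
  ],
  hand=[0.1,0.1,0.1,0.1,0.1,0.1,0.1,-0.6,-0.6,-0.6,-0.6,-0.6],
  force=40,
)

```text
time: 34.57
tool_pos: [609.6, 245.1, 9.9]
tcp_rot: [-120.0, -0.1, 33.1]
ft_force: [-1.5, 0.4, 6.4]
finger_gap: 23.2
```

Run:
```python
from kin import *
st=r.sense(); print(st["tool_pos"],st["tcp_rot"],st["finger_gap"],st["ft_force"])
P=pose(); off=(np.array([603.3,251.9,14])-P[:3,3])@P[:3,:3]; off[0]=0; print("off",off.round(1))
carry(-57,off)
```

```text
[609.56503589 245.07445954   9.88647338] [-120.03909688   -0.1229391    33.06401576] 23.196454810787554 [-1.47235882  0.39946827  6.44736789]
off [ 0.  -8.1  5.9]
lin [0.0009, -0.3751, -0.2169] tw [0.0, 0.0, 0.0]
lin [-0.1794, 0.0429, -0.342] tw [0.4818, 0.2153, -0.0569]
lin [-0.1041, 0.1349, -0.4064] tw [0.4818, 0.2153, -0.0569]
lin [0.0, 0.1, -0.1732] tw [0.0, 0.0, 0.0]
target [623.1  26.6  45.9]
```

Run:
```python
from kin import *
P=pose(); Rp=placeR(AZ,30); off=np.array([0,-8.1,5.9]); t=np.array([*toworld([-20,-57])[0],55])-Rp@off
Rm=Slerp([0,1],Ro.from_matrix([P[:3,:3],Rp]))(0.5).as_matrix()
seq([(P[:3,3]+[0,0,200],P[:3,:3]),((610,120,235),Rm),(t+[0,-25,150],Rp),(t+[0,0,60],Rp)])
```

```text
lin [0.0014, -0.5771, -0.3337] tw [0.0, 0.0, 0.0]
lin [-0.2261, 0.1024, -0.3453] tw [0.4818, 0.2153, -0.0569]
lin [-0.0763, 0.0157, -0.4109] tw [0.4818, 0.2153, -0.0569]
lin [-0.0046, 0.2221, -0.2182] tw [0.0, 0.0, 0.0]
```

Call:
move_arm(
  linear=[
    [0,-0.04,-0.023],
    [0,-0.12,-0.07],
    [0,-0.22,-0.127],
    [0,-0.33,-0.19],
    [0,-0.45,-0.26],
    [0,-0.577,-0.334],
    [0,-0.577,-0.334],
    [0,-0.577,-0.334],
  ],
  twist=[
    [0,0,0],
    [0,0,0],
    [0,0,0],
    [0,0,0],
    [0,0,0],
    [0,0,0],
    [0,0,0],
    [0,0,0],
  ],
  hand=[-0.6,-0.6,-0.6,-0.6,-0.6,-0.6,-0.6,-0.6],
)

```text
time: 35.23
tool_pos: [611.3, 246.2, 216.4]
tcp_rot: [-120.0, -0.7, 33.1]
ft_force: [-0.1, -0.0, -1.4]
finger_gap: 22.7
```

Call:
move_arm(
  linear=[
    [-0.028,0.013,-0.043],
    [-0.056,0.025,-0.086],
    [-0.085,0.038,-0.13],
    [-0.115,0.052,-0.175],
    [-0.145,0.066,-0.222],
    [-0.175,0.08,-0.27],
    [-0.205,0.093,-0.31],
    [-0.226,0.102,-0.345],
    [-0.226,0.102,-0.345],
    [-0.226,0.102,-0.345],
  ],
  twist=[
    [0.06,0.027,-0.007],
    [0.12,0.054,-0.014],
    [0.18,0.08,-0.021],
    [0.24,0.107,-0.028],
    [0.31,0.139,-0.037],
    [0.38,0.17,-0.045],
    [0.44,0.197,-0.052],
    [0.482,0.215,-0.057],
    [0.482,0.215,-0.057],
    [0.482,0.215,-0.057],
  ],
  hand=[-0.6,-0.6,-0.6,-0.6,-0.6,-0.6,-0.6,-0.6,-0.6,-0.6],
)

```text
time: 36.07
tool_pos: [611.1, 119.1, 239.3]
tcp_rot: [-74.8, -8.0, 14.8]
ft_force: [-0.3, 0.1, -1.2]
finger_gap: 23.2
```

Run:
```python
from kin import *
Rp=placeR(AZ,30); off=np.array([0,-8.1,5.9]); t=np.array([*toworld([-20,-57])[0],55])-Rp@off
st=r.sense(); print(st["tool_pos"],st["finger_gap"])
seq([(t+[0,-25,150],Rp),(t+[0,0,60],Rp)])
```

```text
[611.09093661 119.13316715 239.26008314] 23.214687626030273
lin [-0.0805, 0.0281, -0.411] tw [0.479, 0.216, -0.0526]
lin [-0.0046, 0.2221, -0.2182] tw [0.0, 0.0, 0.0]
```

Call:
move_arm(
  linear=[
    [-0.01,0.004,-0.05],
    [-0.02,0.007,-0.1],
    [-0.03,0.01,-0.155],
    [-0.04,0.014,-0.21],
    [-0.05,0.018,-0.265],
    [-0.063,0.022,-0.325],
    [-0.075,0.026,-0.38],
    [-0.08,0.028,-0.411],
    [-0.08,0.028,-0.411],
    [-0.08,0.028,-0.411],
  ],
  twist=[
    [0.06,0.027,-0.006],
    [0.12,0.054,-0.013],
    [0.18,0.081,-0.02],
    [0.24,0.108,-0.026],
    [0.31,0.14,-0.034],
    [0.38,0.171,-0.042],
    [0.44,0.198,-0.048],
    [0.479,0.216,-0.053],
    [0.479,0.216,-0.053],
    [0.479,0.216,-0.053],
  ],
  hand=[-0.6,-0.6,-0.6,-0.6,-0.6,-0.6,-0.6,-0.6,-0.6,-0.6],
)

```text
time: 36.9
tool_pos: [622.5, 2.7, 193.4]
tcp_rot: [-30.0, 0.2, -3.1]
ft_force: [-0.3, 0.1, -0.3]
finger_gap: 22.9
```

Run:
```python
from kin import *
Rp=placeR(AZ,30); off=np.array([0,-8.1,5.9]); t=np.array([*toworld([-20,-57])[0],55])-Rp@off
st=r.sense(); print(st["tool_pos"],st["tcp_rot"],st["finger_gap"],t)
seq([(t+[0,-15,60],Rp),(t+[0,0,10],Rp)])
s=shot("wrist","w19"); P=depthpts(s); Q=(P-s["P"][:3,3])@s["P"][:3,:3]
f=s["frame"].astype(int); m=(f.min(2)>95)&(f[...,0]-f[...,2]>3)&(f[...,0]-f[...,2]<60)&(np.abs(Q[...,0])<22)&(Q[...,1]<40)&(Q[...,1]>-60)&(Q[...,2]>-10)
# held bear in the frame of upright bear: rotate tool to level
L=(P[m]-s["P"][:3,3]); c=L@np.c_[[np.cos(np.radians(Y0)),np.sin(np.radians(Y0)),0],[-np.sin(np.radians(Y0)),np.cos(np.radians(Y0)),0],[0,0,1]]
for lo in range(-20,60,10):
    d=c[(c[:,2]>lo)&(c[:,2]<lo+10)]
    if len(d)>20: print(lo,len(d),np.percentile(d,[3,50,97],axis=0).round(1).tolist())
cv2.imwrite("pics/w19.png",s["frame"][...,::-1])
```

```text
[622.48409914   2.66918334 193.4351448 ] [-29.97995741   0.2226885   -3.08896487] 22.89565143475272 [623.13948732  26.53580631  45.84045012]
lin [0.0017, 0.1716, -0.2381] tw [-0.0002, -0.0019, -0.0016]
lin [-0.0027, 0.1266, -0.1194] tw [0.0, 0.0, 0.0]
-10 192 [[-10.3, -15.6, -4.6], [0.4, -14.0, -1.5], [10.3, -8.3, -0.1]]
0 859 [[-10.5, -15.5, 0.4], [0.2, -13.6, 5.8], [10.4, -6.4, 9.8]]
10 920 [[-17.8, -14.3, 10.3], [-0.9, -9.9, 13.7], [17.6, 1.4, 19.7]]
20 1662 [[-17.5, -27.6, 20.4], [-0.1, -17.2, 26.3], [17.6, -10.6, 29.7]]
30 3043 [[-11.8, -16.8, 30.5], [0.3, -11.2, 36.3], [11.9, 3.0, 39.9]]
40 1324 [[-10.9, -9.4, 40.1], [0.3, -4.9, 40.8], [11.3, 0.2, 42.4]]
```

Call:
move_arm(
  linear=[
    [0.002,0.06,-0.08],
    [0.002,0.12,-0.165],
    [0.002,0.172,-0.238],
    [0.0,0.22,-0.28],
    [-0.001,0.26,-0.32],
    [-0.001,0.285,-0.345],
    [-0.001,0.298,-0.357],
    [-0.001,0.298,-0.357],
    [-0.001,0.298,-0.357],
  ],
  twist=[
    [0,-0.002,-0.002],
    [0,-0.002,-0.002],
    [0,-0.002,-0.002],
    [0,-0.002,-0.002],
    [0,-0.002,-0.002],
    [0,-0.002,-0.002],
    [0,-0.002,-0.002],
    [0,-0.002,-0.002],
    [0,-0.002,-0.002],
  ],
  hand=[-0.6,-0.6,-0.6,-0.6,-0.6,-0.6,-0.6,-0.6,-0.6],
)

```text
time: 37.7
tool_pos: [624.6, 26.8, 58.7]
tcp_rot: [-30.1, -0.3, -3.1]
ft_force: [0.8, -0.8, 0.1]
finger_gap: 23.1
```

Run:
```python
from kin import *
Rp=placeR(AZ,30); off=np.array([0,-8.1,5.9]); t=np.array([*toworld([-20,-57])[0],55])-Rp@off
st=r.sense(); print(st["tool_pos"],st["tcp_rot"],st["finger_gap"],st["ft_force"],t)
seq([(t+[0,0,0],Rp)])
```

```text
[624.5800329   26.76180644  58.65763778] [-30.09047967  -0.2849815   -3.05890279] 23.146292545617698 [ 0.78952504 -0.75995538  0.12719202] [623.13948732  26.53580631  45.84045012]
lin [-0.005, 0.0205, -0.0375] tw [0.001, 0.0031, 0.0009]
```

Call:
move_arm(
  linear=[
    [-0.002,0.006,-0.011],
    [-0.005,0.012,-0.022],
    [-0.005,0.017,-0.031],
    [-0.005,0.02,-0.037],
    [-0.005,0.021,-0.039],
    [-0.005,0.021,-0.039],
    [-0.005,0.021,-0.039],
    [-0.005,0.021,-0.039],
  ],
  twist=[
    [0,0.003,0],
    [0,0.003,0],
    [0,0.003,0],
    [0,0.003,0],
    [0,0.003,0],
    [0,0.003,0],
    [0,0.003,0],
    [0,0.003,0],
  ],
  hand=[-0.6,-0.6,-0.6,-0.6,-0.6,-0.6,-0.6,-0.6],
)

```text
time: 38.37
tool_pos: [623.4, 26.1, 47.0]
tcp_rot: [-30.0, -0.1, -3.2]
ft_force: [-4.3, -2.1, 9.6]
finger_gap: 22.7
```

Run:
```python
from kin import *
st=r.sense(); print(st["tool_pos"],st["tcp_rot"],st["finger_gap"],st["ft_force"])
```

```text
[623.36696518  26.06586864  46.98411238] [-29.99719634  -0.1159724   -3.17367718] 22.71132011654752 [-4.27861051 -2.1426937   9.55073033]
```

Call:
move_arm(
  linear=[
    [0,-0.001,0.003],
    [0,-0.001,0.003],
    [0,-0.001,0.003],
    [0,-0.001,0.003],
    [0,-0.02,0],
    [0,-0.06,0],
    [0,-0.12,0],
    [0,-0.2,0],
    [0,-0.3,0],
    [0,-0.35,0],
    [0,-0.35,0],
  ],
  twist=[
    [0,0,0],
    [0,0,0],
    [0,0,0],
    [0,0,0],
    [0,0,0],
    [0,0,0],
    [0,0,0],
    [0,0,0],
    [0,0,0],
    [0,0,0],
    [0,0,0],
  ],
  hand=[-0.4,-0.25,-0.15,-0.15,-0.15,-0.15,-0.15,-0.15,-0.15,-0.15,-0.15],
)

```text
time: 39.28
tool_pos: [619.7, -69.3, 102.1]
tcp_rot: [-30.2, -0.4, -3.4]
ft_force: [0.5, -0.1, 0.4]
finger_gap: 36.1
```

Run:
```python
from kin import *
st=r.sense(); print(st["tool_pos"],st["tcp_rot"],st["finger_gap"])
s=shot("wrist","w20"); c=standing(s)
for y0,y1 in((-80,-35),(-35,10)):
  for lo,hi in((30,60),(62,75),(75,100)):
    d=c[(c[:,2]>lo)&(c[:,2]<hi)&(c[:,1]>y0)&(c[:,1]<y1)]
    if len(d)>10: print(y0,lo,hi,len(d),np.percentile(d,[2,50,98],axis=0).round(1).tolist())
topick((480.5,240.2),75)
```

```text
[619.72815026 -69.25942377 102.13343858] [-30.17057592  -0.38494302  -3.37632571] 36.119558718764694
-80 30 60 876 [[-30.8, -69.5, 30.8], [-19.7, -66.4, 49.9], [-8.6, -58.6, 59.5]]
-80 62 75 266 [[-31.9, -71.7, 62.1], [-19.7, -69.4, 72.0], [-8.1, -62.8, 74.9]]
-80 75 100 1427 [[-32.2, -71.2, 75.5], [-19.7, -63.6, 84.2], [-7.6, -51.8, 89.1]]
-35 30 60 25 [[-30.1, -22.4, 57.5], [-27.5, -21.1, 59.2], [-8.3, -17.9, 59.9]]
-35 62 75 262 [[-31.2, -31.5, 62.2], [-19.1, -28.1, 71.9], [-6.8, -20.7, 74.8]]
-35 75 100 1099 [[-31.2, -30.0, 75.4], [-19.1, -22.8, 83.8], [-6.5, -12.7, 88.7]]
lin [0.0015, -0.1505, 0.2595] tw [0.0, 0.0, 0.0]
lin [-0.2633, 0.4023, 0.2702] tw [-0.4977, 0.07, -0.0169]
lin [-0.2971, 0.4575, 0.3483] tw [-0.4977, 0.07, -0.0169]
lin [0.0, 0.2598, 0.15] tw [0.0, 0.0, 0.0]
```

Call:
move_arm(
  linear=[
    [0,-0.06,0.1],
    [0,-0.12,0.2],
    [0,-0.15,0.26],
    [0,-0.15,0.26],
    [0,-0.15,0.26],
  ],
  twist=[
    [0,0,0],
    [0,0,0],
    [0,0,0],
    [0,0,0],
    [0,0,0],
  ],
  hand=[0.1,0.1,0.1,0.1,0.1],
)

```text
time: 39.75
tool_pos: [619.2, -66.5, 191.6]
tcp_rot: [-30.2, -0.4, -3.3]
ft_force: [0.8, -0.3, -0.7]
finger_gap: 46.8
```

Call:
move_arm(
  linear=[
    [-0.03,0.045,0.03],
    [-0.065,0.1,0.067],
    [-0.1,0.15,0.1],
    [-0.135,0.2,0.135],
    [-0.17,0.255,0.17],
    [-0.2,0.31,0.21],
    [-0.24,0.36,0.245],
    [-0.263,0.402,0.27],
    [-0.263,0.402,0.27],
    [-0.263,0.402,0.27],
  ],
  twist=[
    [-0.06,0.008,-0.002],
    [-0.12,0.017,-0.004],
    [-0.19,0.027,-0.006],
    [-0.26,0.037,-0.009],
    [-0.33,0.046,-0.011],
    [-0.4,0.056,-0.014],
    [-0.46,0.065,-0.016],
    [-0.498,0.07,-0.017],
    [-0.498,0.07,-0.017],
    [-0.498,0.07,-0.017],
  ],
  hand=[0.1,0.1,0.1,0.1,0.1,0.1,0.1,0.1,0.1,0.1],
)

```text
time: 40.58
tool_pos: [547.2, 85.1, 198.9]
tcp_rot: [-75.1, 2.3, -8.8]
ft_force: [0.7, -0.6, 0.0]
finger_gap: 46.9
```

Call:
move_arm(
  linear=[
    [-0.035,0.05,0.04],
    [-0.07,0.1,0.08],
    [-0.11,0.165,0.125],
    [-0.15,0.23,0.175],
    [-0.19,0.29,0.22],
    [-0.23,0.35,0.27],
    [-0.27,0.41,0.315],
    [-0.297,0.457,0.348],
    [-0.297,0.457,0.348],
    [-0.297,0.457,0.348],
  ],
  twist=[
    [-0.06,0.008,-0.002],
    [-0.12,0.017,-0.004],
    [-0.19,0.027,-0.006],
    [-0.26,0.037,-0.009],
    [-0.33,0.046,-0.011],
    [-0.4,0.056,-0.014],
    [-0.46,0.065,-0.016],
    [-0.498,0.07,-0.017],
    [-0.498,0.07,-0.017],
    [-0.498,0.07,-0.017],
  ],
  hand=[0.1,0.1,0.1,0.1,0.1,0.1,0.1,0.1,0.1,0.1],
)

```text
time: 41.42
tool_pos: [473.9, 232.9, 92.5]
tcp_rot: [-120.4, 0.4, -14.5]
ft_force: [1.0, -0.7, 0.1]
finger_gap: 46.8
```

Run:
```python
from kin import *
s=shot("wrist","w21"); print(s["P"][:3,3].round(1),r.sense()["tcp_rot"].round(1))
for st,p,rc in bears(s):
    if min(rc[1])<40: print(st,p.mean(0).round(1),rc,p[:,2].max().round(1))
p,R=pickpose((480.5,240.2),75); seq([(p,R)])
```

```text
[473.9 232.9  92.5] [-120.2    0.2  -14.6]
[56, 0, 101, 49, 2080] [420.9 336.    7.3] ((415.964599609375, 334.15350341796875), (18.271211624145508, 38.18144226074219), 74.49095153808594) 9.9
[301, 123, 57, 121, 4442] [481.7 240.7  22.5] ((480.29583740234375, 240.2858428955078), (68.45828247070312, 28.01787757873535), 75.04670715332031) 30.6
lin [0.011, 0.2496, 0.1446] tw [0.0028, 0.0045, 0.0001]
```

Call:
move_arm(
  linear=[
    [0.011,0.1,0.058],
    [0.011,0.18,0.104],
    [0.011,0.225,0.13],
    [0.011,0.244,0.141],
    [0.011,0.25,0.145],
    [0.011,0.25,0.145],
    [0.011,0.25,0.145],
    [0.011,0.25,0.145],
    [0.011,0.25,0.145],
    [0.011,0.25,0.145],
    [0.011,0.25,0.145],
    [0.011,0.25,0.145],
  ],
  twist=[
    [0.003,0.004,0],
    [0.003,0.004,0],
    [0.003,0.004,0],
    [0.003,0.004,0],
    [0.003,0.004,0],
    [0.003,0.004,0],
    [0.003,0.004,0],
    [0.003,0.004,0],
    [0.003,0.004,0],
    [0.003,0.004,0],
    [0.003,0.004,0],
    [0.003,0.004,0],
  ],
  hand=[0.1,0.1,0.1,0.1,0.1,0.1,0.1,-0.6,-0.6,-0.6,-0.6,-0.6],
  force=40,
)

```text
time: 42.47
tool_pos: [479.1, 232.2, 9.3]
tcp_rot: [-119.9, -0.1, -14.9]
ft_force: [0.3, 1.4, 7.3]
finger_gap: 23.0
```

Run:
```python
from kin import *
st=r.sense(); print(st["tool_pos"],st["tcp_rot"],st["finger_gap"],st["ft_force"])
P=pose(); off=(np.array([480.4,240.2,14])-P[:3,3])@P[:3,:3]; off[0]=0; print("off",off.round(1))
Rp=placeR(AZ,30); t=np.array([*toworld([-20,-96])[0],55])-Rp@off; print(t)
Rm=Slerp([0,1],Ro.from_matrix([P[:3,:3],Rp]))(0.5).as_matrix()
seq([(P[:3,3]+[0,0,180],P[:3,:3]),((545,90,215),Rm),(t+[0,-25,150],Rp)])
```

```text
[479.09737623 232.22486973   9.3113943 ] [-1.19900744e+02 -9.21250450e-02 -1.49330789e+01] 23.01779293310611 [0.27623521 1.36000854 7.32154267]
off [ 0.  -8.1  4.6]
[621.04339252 -11.79578889  46.95042371]
lin [0.001, -0.5201, -0.2991] tw [0.0, 0.0, 0.0]
lin [0.3346, 0.1264, -0.3904] tw [0.4976, -0.0702, 0.0194]
lin [0.319, -0.0528, -0.3767] tw [0.4976, -0.0702, 0.0194]
```

Call:
move_arm(
  linear=[
    [0,-0.04,-0.023],
    [0,-0.12,-0.07],
    [0,-0.22,-0.127],
    [0,-0.33,-0.19],
    [0,-0.44,-0.253],
    [0,-0.52,-0.3],
    [0,-0.52,-0.3],
    [0,-0.52,-0.3],
  ],
  twist=[
    [0,0,0],
    [0,0,0],
    [0,0,0],
    [0,0,0],
    [0,0,0],
    [0,0,0],
    [0,0,0],
    [0,0,0],
  ],
  hand=[-0.6,-0.6,-0.6,-0.6,-0.6,-0.6,-0.6,-0.6],
)

```text
time: 43.13
tool_pos: [480.0, 233.0, 192.7]
tcp_rot: [-119.6, -0.3, -14.9]
ft_force: [-0.4, 0.4, -1.1]
finger_gap: 23.2
```

Call:
move_arm(
  linear=[
    [0.04,0.015,-0.047],
    [0.08,0.03,-0.094],
    [0.125,0.047,-0.147],
    [0.17,0.065,-0.2],
    [0.215,0.082,-0.252],
    [0.26,0.1,-0.305],
    [0.3,0.115,-0.35],
    [0.335,0.126,-0.39],
    [0.335,0.126,-0.39],
    [0.335,0.126,-0.39],
  ],
  twist=[
    [0.06,-0.008,0.002],
    [0.12,-0.017,0.005],
    [0.19,-0.027,0.007],
    [0.26,-0.037,0.01],
    [0.33,-0.047,0.013],
    [0.4,-0.057,0.016],
    [0.46,-0.065,0.018],
    [0.498,-0.07,0.019],
    [0.498,-0.07,0.019],
    [0.498,-0.07,0.019],
  ],
  hand=[-0.6,-0.6,-0.6,-0.6,-0.6,-0.6,-0.6,-0.6,-0.6,-0.6],
)

```text
time: 43.97
tool_pos: [545.3, 88.9, 216.7]
tcp_rot: [-74.7, 2.3, -9.3]
ft_force: [0.1, 1.1, -0.2]
finger_gap: 23.0
```

Run:
```python
from kin import *
Rp=placeR(AZ,30); t=np.array([*toworld([-20,-96])[0],55])-Rp@np.array([0,-8.1,4.6])
st=r.sense(); print(st["tool_pos"],st["finger_gap"])
seq([(t+[0,-25,150],Rp)])
```

```text
[545.28122519  88.94857723 216.6679091 ] 22.987545366762717
lin [0.3192, -0.0472, -0.3736] tw [0.4949, -0.0713, 0.0222]
```

Call:
move_arm(
  linear=[
    [0.038,-0.006,-0.045],
    [0.077,-0.011,-0.09],
    [0.12,-0.018,-0.14],
    [0.165,-0.024,-0.193],
    [0.21,-0.031,-0.245],
    [0.255,-0.037,-0.298],
    [0.295,-0.044,-0.345],
    [0.319,-0.047,-0.374],
    [0.319,-0.047,-0.374],
    [0.319,-0.047,-0.374],
  ],
  twist=[
    [0.06,-0.009,0.003],
    [0.12,-0.017,0.005],
    [0.19,-0.027,0.008],
    [0.26,-0.037,0.012],
    [0.33,-0.047,0.015],
    [0.4,-0.057,0.018],
    [0.46,-0.066,0.021],
    [0.495,-0.071,0.022],
    [0.495,-0.071,0.022],
    [0.495,-0.071,0.022],
  ],
  hand=[-0.6,-0.6,-0.6,-0.6,-0.6,-0.6,-0.6,-0.6,-0.6,-0.6],
)

```text
time: 44.8
tool_pos: [620.2, -35.6, 194.1]
tcp_rot: [-29.9, 0.3, -3.1]
ft_force: [-0.2, -0.1, 0.0]
finger_gap: 23.2
```

Run:
```python
from kin import *
Rp=placeR(AZ,30); t=np.array([*toworld([-20,-96])[0],55])-Rp@np.array([0,-8.1,4.6])
st=r.sense(); print(st["tool_pos"],st["tcp_rot"],st["finger_gap"],t)
seq([(t+[0,-15,60],Rp),(t+[0,0,10],Rp)])
s=shot("wrist","w22"); P=depthpts(s)
f=s["frame"].astype(int); m=(f.min(2)>95)&(f[...,0]-f[...,2]>3)&(f[...,0]-f[...,2]<60)
c=P[m]-s["P"][:3,3]; c=c[(np.abs(c)<60).all(1)]
for lo in (-10,0,30,40):
    d=c[(c[:,2]>lo)&(c[:,2]<lo+10)]
    if len(d)>20: print(lo,len(d),np.percentile(d,[3,50,97],axis=0).round(1).tolist())
```

```text
[620.23963474 -35.60908874 194.05209124] [-29.92668681   0.33502436  -3.11577121] 23.229750222992138 [621.0455145  -11.75698384  46.96628314]
lin [0.0028, 0.1705, -0.2368] tw [-0.0008, -0.0031, -0.002]
lin [-0.0027, 0.1266, -0.1194] tw [0.0, 0.0, 0.0]
-10 243 [[-10.9, -16.2, -9.0], [-0.7, -15.1, -3.4], [10.1, -8.7, -0.2]]
0 940 [[-10.2, -16.6, 0.9], [-0.7, -14.6, 6.0], [9.1, -10.0, 9.8]]
30 3335 [[-12.0, -16.9, 30.5], [-0.3, -10.5, 36.7], [11.3, 2.3, 39.9]]
40 840 [[-11.1, -9.1, 40.0], [-0.2, -5.1, 40.6], [11.0, -1.4, 41.9]]
```

Call:
move_arm(
  linear=[
    [0.002,0.06,-0.08],
    [0.002,0.12,-0.165],
    [0.002,0.171,-0.237],
    [0.0,0.22,-0.28],
    [0,0.26,-0.32],
    [0,0.285,-0.345],
    [0,0.297,-0.356],
    [0,0.304,-0.367],
    [0,0.304,-0.367],
    [0,0.304,-0.367],
  ],
  twist=[
    [0,-0.003,-0.002],
    [0,-0.003,-0.002],
    [0,-0.003,-0.002],
    [0,-0.003,-0.002],
    [0,-0.003,-0.002],
    [0,-0.003,-0.002],
    [0,-0.003,-0.002],
    [0,-0.003,-0.002],
    [0,-0.003,-0.002],
    [0,-0.003,-0.002],
  ],
  hand=[-0.6,-0.6,-0.6,-0.6,-0.6,-0.6,-0.6,-0.6,-0.6,-0.6],
)

```text
time: 45.68
tool_pos: [622.1, -11.8, 55.8]
tcp_rot: [-30.1, -0.2, -3.1]
ft_force: [0.9, -0.1, 0.3]
finger_gap: 22.9
```

Run:
```python
from kin import *
Rp=placeR(AZ,30); t=np.array([*toworld([-20,-96])[0],55])-Rp@np.array([0,-8.1,4.6])
st=r.sense(); print(st["tool_pos"],st["tcp_rot"],st["finger_gap"],st["ft_force"],t)
seq([(t,Rp)])
```

```text
[622.10764562 -11.78416866  55.75735004] [-30.05307458  -0.23485749  -3.09509598] 22.853024822804027 [ 0.88157346 -0.05534448  0.30255091] [621.0455145  -11.75698384  46.96628314]
lin [-0.0037, 0.0146, -0.0254] tw [0.0006, 0.0025, 0.001]
```

Call:
move_arm(
  linear=[
    [-0.002,0.005,-0.009],
    [-0.0035,0.01,-0.018],
    [-0.0035,0.014,-0.024],
    [-0.0035,0.0155,-0.027],
    [-0.0035,0.0155,-0.027],
    [-0.0035,0.0155,-0.027],
    [-0.0035,0.0155,-0.027],
  ],
  twist=[
    [0,0.002,0],
    [0,0.002,0],
    [0,0.002,0],
    [0,0.002,0],
    [0,0.002,0],
    [0,0.002,0],
    [0,0.002,0],
  ],
  hand=[-0.6,-0.6,-0.6,-0.6,-0.6,-0.6,-0.6],
)

```text
time: 46.27
tool_pos: [621.5, -12.2, 47.7]
tcp_rot: [-30.0, -0.2, -3.2]
ft_force: [-1.7, -1.7, 6.7]
finger_gap: 23.0
```

Run:
```python
from kin import *
st=r.sense(); print(st["tool_pos"],st["tcp_rot"],st["finger_gap"],st["ft_force"])
```

```text
[621.48448372 -12.21804271  47.69670989] [-30.00138784  -0.15548742  -3.1883329 ] 23.006952583537412 [-1.68328108 -1.66777732  6.70357065]
```

The third bear stands on the base (6.7 N contact). I let go, back away and check everything.

Call:
move_arm(
  linear=[
    [0,-0.001,0.003],
    [0,-0.001,0.003],
    [0,-0.001,0.003],
    [0,-0.001,0.003],
    [0,-0.02,0],
    [0,-0.06,0],
    [0,-0.12,0],
    [0,-0.2,0],
    [0,-0.3,0],
    [0,-0.35,0],
    [0,-0.35,0],
  ],
  twist=[
    [0,0,0],
    [0,0,0],
    [0,0,0],
    [0,0,0],
    [0,0,0],
    [0,0,0],
    [0,0,0],
    [0,0,0],
    [0,0,0],
    [0,0,0],
    [0,0,0],
  ],
  hand=[-0.4,-0.25,-0.15,-0.15,-0.15,-0.15,-0.15,-0.15,-0.15,-0.15,-0.15],
)

```text
time: 47.18
tool_pos: [617.6, -107.6, 102.9]
tcp_rot: [-30.2, -0.4, -3.4]
ft_force: [0.5, -0.7, 0.4]
finger_gap: 36.4
```

Call:
move_arm(
  linear=[
    [0,-0.06,0.08],
    [0,-0.12,0.16],
    [0,-0.2,0.26],
    [0,-0.3,0.36],
    [0,-0.35,0.45],
    [0,-0.35,0.45],
    [0,-0.35,0.45],
  ],
  twist=[
    [0,0,0],
    [0,0,0],
    [0,0,0],
    [0,0,0],
    [0,0,0],
    [0,0,0],
    [0,0,0],
  ],
  hand=[-0.15,-0.15,-0.15,-0.15,-0.15,-0.15,-0.15],
)

```text
time: 47.77
tool_pos: [615.8, -130.7, 274.8]
tcp_rot: [-30.4, -0.7, -3.4]
ft_force: [-0.4, 0.8, -1.1]
finger_gap: 36.6
```

Run:
```python
from kin import *
from spat import spat
st=r.sense(); print(st["tool_pos"],st["tcp_rot"],st["finger_gap"])
s=shot("wrist","w23"); c=standing(s)
for y0,y1 in((-125,-77),(-77,-36),(-36,10)):
  for lo,hi in((30,60),(62,75),(75,100)):
    d=c[(c[:,2]>lo)&(c[:,2]<hi)&(c[:,1]>y0)&(c[:,1]<y1)]
    if len(d)>10: print(y0,lo,hi,len(d),np.percentile(d,[2,50,98],axis=0).round(1).tolist())
t=shot("top","t9"); a=load("top0")
try: print("spatula top view",spat(t,(185,250,250,325))[1])
except Exception as e: print(e)
sc=shot("scene","s9")
cv2.imwrite("pics/final.png",np.hstack([cv2.resize(s["frame"],(400,300)),cv2.resize(sc["frame"][120:360,160:480],(400,300))])[...,::-1])
```

```text
[ 615.81238673 -130.69159235  274.7532521 ] [-30.35993458  -0.6733455   -3.37938959] 36.55913632254459
-125 30 60 260 [[-30.5, -108.7, 30.7], [-19.2, -106.2, 52.3], [-8.4, -97.5, 59.6]]
-125 62 75 54 [[-31.9, -112.0, 69.7], [-19.2, -109.6, 73.2], [-7.5, -101.8, 74.9]]
-125 75 100 563 [[-31.9, -109.8, 75.4], [-19.3, -101.4, 84.8], [-7.5, -88.0, 89.0]]
-77 30 60 140 [[-31.3, -68.5, 37.5], [-20.3, -65.1, 55.1], [-8.1, -58.4, 59.4]]
-77 62 75 59 [[-31.7, -71.8, 63.1], [-19.3, -69.5, 72.5], [-6.9, -62.1, 74.8]]
-77 75 100 499 [[-31.8, -71.1, 75.5], [-19.3, -63.0, 84.4], [-7.8, -48.2, 88.9]]
-36 30 60 114 [[-29.7, -27.5, 44.4], [-16.9, -24.5, 56.3], [-7.4, -17.5, 59.8]]
-36 62 75 77 [[-32.2, -31.6, 62.3], [-20.4, -28.0, 72.4], [-6.5, -18.9, 74.9]]
-36 75 100 402 [[-31.5, -29.9, 75.6], [-18.3, -21.8, 84.4], [-6.2, -10.3, 88.9]]
spatula top view ((371.40472412109375, 304.63421630859375), (104.13081359863281, 20.009296417236328), 41.00980758666992)
```

View pics/final.png

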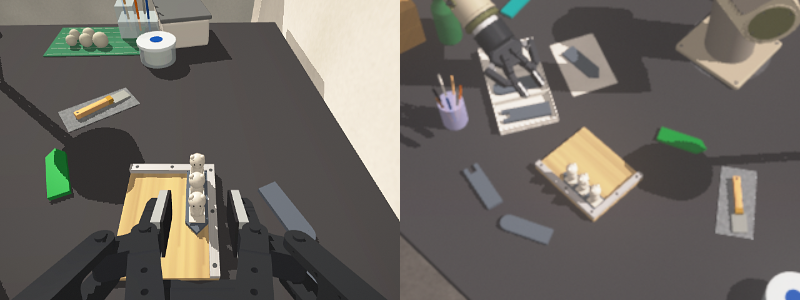

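All three bears stand in a row on the base in the corner, the spatula is on its mat, and bins and samples look untouched. One last numeric check of the base.

Run:
```python
from kin import *
for n in("s9","w23","s2"):
    s=load(n); f=s["frame"].astype(int); P=depthpts(s); c=tocorner(P[...,:2].reshape(-1,2)).reshape(480,640,2)
    m=(f[...,2]-f[...,0]>3)&(f.sum(2)<420)&(c[...,0]>-60)&(c[...,0]<10)&(c[...,1]>-145)&(c[...,1]<10)&(np.abs(P[...,2]-22)<7)
    v,u=np.nonzero(m); q=tocorner(w(s,np.c_[u,v],22)[:,:2])
    k=(q[:,1]>-95)&(q[:,1]<-15)
    print(n,len(q),np.percentile(q,[.5,99.5],axis=0).round(1).tolist(), [np.percentile(q[(q[:,1]>a)&(q[:,1]<a+25),0],2).round(1) for a in(-105,-75,-45,-25) if ((q[:,1]>a)&(q[:,1]<a+25)).sum()>5])
```

```text
s9 3 [[-22.9, -121.2], [-17.1, -38.0]] []
w23 1045 [[-39.1, -127.5], [0.2, -0.3]] [np.float64(-39.0), np.float64(-38.8), np.float64(-38.5), np.float64(-39.0)]
s2 333 [[-38.2, -121.7], [-5.5, -3.3]] [np.float64(-38.0), np.float64(-36.9), np.float64(-37.5), np.float64(-36.6)]
```

The base still measures home: sides at about 0 and -39, apex -127.5. I hand in.

Run:
```python
from bench import r
print(r.hand_in(), r.sense()["time"])
```

```text
the job is handed in; nothing more can be done
the job is handed in; nothing more can be done
```

I laid the pointed base, which matches the sample on the card, on the board and pushed it home with the spatula, first against the long fence, then the short one. The spatula went back on its mat, and I stood all three bears on the base. I handed the job in at about 48 s on the robot's clock; it gives no verdict.

**Last checks:**
- **Base:** tight in the corner. In the last wrist view its long sides measured about 0 and -39 mm from the long fence, its square end about 0, and its apex -127.5 mm from the short fence (nominal -128).
- **Bears:** all upright at about x = -19 mm and y = -16, -57 and -97 mm from the corner. The head tops measured about 89 mm high, where 88 mm is expected.
- **Spatula:** its handle's middle is at about (371, 305), on the mat.
- **Other bases, samples and bystanders:** they looked undisturbed in the final picture; I did not measure them.

**Failed or unclear:** the last base check from the scene camera failed, because too few pixels showed past the bears. The final base reading therefore rests on the wrist view alone. A bear was knocked aside during the run; I measured it again before picking it up. I viewed 17 pictures, three over the budget of 14.

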